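Slide the low paint tub out of the row and home into its holder

TASK

The low paint tub is wedged in a touching row with two taller ones. Push it out along the desk, clear of the others without shifting them, line it up and slide it into the open bay of the plywood holder until it bears firmly but gently on the sprung pad inside (about 8 newtons on the pad, kept up for a moment; the pad's place must be felt for), then let go. Do not lift or tip the tub, and leave the flask and the little jars alone.

Things in the scene. Friction and masses are not known exactly. Their poses are not given: they have to be found in the camera images.
- low_tub_mid (a point): centre (half-way up, 20 mm above the desk) of the low tub: upright closed plastic cylinder, 76 mm diameter, 40 mm high, about 0.28 kg (varies by a third), white with a flat blue lid like the others but 20 mm lower. It stands in any of the three places of the row. Friction with the desk (0.5 to 0.8 of the load on it, so 1 to 4 N, more when also pressed down) takes that much of a push; push low
- tall_tub_a_mid (a point): centre (30 mm above the desk) of one tall tub: 76 mm diameter, 60 mm high, about 0.28 kg, stands in the row; must stay within 10 mm of its place
- tall_tub_b_mid (a point): centre (30 mm above the desk) of the other tall tub, same size; must stay within 10 mm of its place
- row (a point): centre of the row on the desk, on a thin sheet of paper that does not touch anything; its y axis runs along the row (the three tub centres lie on it at -76, 0 and +76 mm), its x axis points square out of the row, away from the robot, towards the holder
- holder: plywood holder fixed to the desk, no floor; origin at desk level mid-way across the bay's mouth, x axis into the bay, y across. Two side cheeks (inner faces 88 mm apart, 12 mm thick, 34 mm high) run to a back wall 145 mm in; short flared cheeks reach 23 mm in front of the mouth, 140 mm apart outside
- mouth (a point): same point and axes as the holder. Inside, a flat sprung pad faces the mouth, 70 mm wide, 30 mm high: its untouched face lies 60 to 92 mm in (not reported), so a touching tub is centred 22 to 54 mm in. It gives 1.5 N per mm for 18 mm. Tub home: over 3 N on the pad for 0.3 s; over 14 N on the holder is too much. Released, it may push the tub back some mm
- flask: steel drinking flask standing on the desk, 70 mm diameter, 190 mm high, origin under its centre; bystander
- jar_a: little paint jar, 38 mm diameter, 45 mm high, origin under its centre; bystander
- jar_b: second little paint jar, same size; bystander
Things that resemble listed ones, but are neither listed nor needed, are in the scene too. Leave any green or yellow look-alike of the part that bears low_tub_mid alone. Leave any turquoise look-alike of the part that bears tall_tub_a_mid alone.

How it is judged:
On the way, in this order (a step that is already met when the one before it is completed fails the run):
1. the low tub stands clear of both tall tubs (at least 24 mm of gap), which are still in place (horizontal distance between low_tub_mid and tall_tub_a_mid above 0.1 m and horizontal distance between low_tub_mid and tall_tub_b_mid above 0.1 m and distance of each of tall_tub_a_mid, tall_tub_b_mid from where it was at the start of the episode below 0.01 m), for 0.2 s.
2. the low tub is in the bay and presses on the pad with 3 to 14 N (x of low_tub_mid in the frame of holder between 0.019 and 0.073 m and y of low_tub_mid in the frame of holder between -0.009 and 0.009 m and contact force between low_tub and holder above 3 N), for 0.3 s.
At the end, for the whole second after the job is handed in: The low tub stands upright on the desk at rest in the bay, its centre 19 to 73 mm inside the mouth and within 9 mm of the bay's middle line; the tall tubs are within 10 mm of where they stood and at least 24 mm from it (all of step 1 and x of low_tub_mid in the frame of holder between 0.019 and 0.073 m and y of low_tub_mid in the frame of holder between -0.009 and 0.009 m and height (world z) of low_tub_mid below 0.024 m and angle between low_tub_mid's own z axis and vertical below 0.06 rad and linear speed of low_tub below 0.01 m/s); the robot touches nothing.
It fails at once if the low tub is pressed on the holder with more than 14 N (contact force between low_tub and holder above 14 N).
It fails at once if a tall tub is shifted by more than 10 mm (not (distance of tall_tub_a_mid from where it was at the start of the episode below 0.01 m) or not (distance of tall_tub_b_mid from where it was at the start of the episode below 0.01 m)).
It fails at once if the low tub is lifted or tipped (height (world z) of low_tub_mid above 0.028 m or angle between low_tub_mid's own z axis and vertical above 0.25 rad).
It fails at once if the flask or a little jar is shifted by more than 10 mm (distance of any of flask, jar_a, jar_b from where it was at the start of the episode above 0.01 m).
It also fails if it takes over 72 s, if anything falls off the work surface, if the arm or the gripper's body presses on something with over 40 N, if the wrist force passes 120 N, or if a joint passes its speed limit or range.

ROBOT

A 7-joint arm with a two-finger parallel gripper is mounted at the origin on the work surface. World frame = base frame: x ahead of the robot, y to its left, z up, the work surface at z = 0. Lengths are in m, angles in rad, forces in N, time in s.
With the tool pointing down it reaches from about 0.35 to 0.9 m from the base axis. Payload 8.1 kg.
Tool frame: the origin (TCP) lies at the very end of the fingers, on their centre line; the grasp point (between the pads) lies 19 mm behind it (arm.grip_depth is the distance from the TCP to the grasp point, in m); x points along the fingers, z is the direction in which the jaws open and shut, and the axes are right-handed (so a half turn about x gives the same grasp; the last joint's range is limited). The gripper opens to 92 mm and grips with 3 to 60 N. Pads are 19 mm wide; open, the fingers measure 130 mm over their backs; the gripper's body (75 mm by 190 mm) begins 47 mm behind the grasp point.
Start: joints at [-1.425, 0.434, 0.025, 1.573, -0.012, 1.134, -0.075], TCP at [0.154, 0.606, 0.2] pointing down, gripper open.
Joint ranges: [-2.62, 2.62], [-0.44, 2.09], [-1.27, 1.32], [0.08, 2.57], [-1.32, 4.46], [0.12, 2], [-2.74, 2.74]. Speed limits (rad/s): [2.22, 2.22, 3.01, 3.01, 3.14, 3.14, 3.14].

INTERFACE

Orientations are given as a rotation vector (axis times angle).
In Python, from cell import status, cams, arm gives the robot as it stands. The module is installed in compiled form; this text tells all that it offers.
- The arm moves only by the tool step_arm, never from a script. Its argument "rows" is a list of rows, each a list of 7 numbers: the gripper command: -1 is fully open, 1 is shut, values between are in proportion, then the shift along the tool's x, y, z as a fraction of full scale, then the turn, a rotation vector about the tool's x, y, z as a fraction of full scale. In form: [[grip, x, y, z, rx, ry, rz], ...]. A call has 1 to 12 rows; each row is the pose to reach, as a shift and turn from the pose commanded when the call began, along the tool's axes at that moment; what a row does not reach only later rows make up. Full scale, the value 1, is 80 cm for a shift and 60 degrees for a turn. A row lasts 1/12 s, in which the tool goes at most 41.7 mm and 7.16 degrees, less where a joint would pass 70% of its speed; a pose out of reach is approached as far as the arm can. A call with a number of a shift or a turn outside -1 to 1 is refused whole. A call with a gripper value outside its range is refused whole. The fingers move at their own pace and stop on an object; "newtons" is the grip in N (left out, the last holds). Time passes only in rows, so rows that repeat a pose let the fingers close. It gives the time, the measured TCP pose, the force and the opening at its end, in the units of the state.
- status.observe(): the state, without advancing time (a new reading comes with each control period).
- cams.get_image(name): name is "side" or "top" or "wrist"; returns a dict with "pixels" (480x640x3 uint8, red, green, blue), "range_z" (480x640 float32, m along the optical axis (not along the pixel's ray), 0 where there is no reading), "camera_matrix" (3x3 intrinsics, pixels), "distortion" ([k1, k2, p1, p2, k3] as OpenCV has them; the pictures are not rectified), "eye" and "attitude" of the camera in the world; the wrist camera has in their place "tool_from_camera" (4x4, takes a point from camera to tool coordinates, whose origin is the TCP and whose axes are the tool frame's). Camera axes: x right, y down, z forward; pixel columns grow to the right and rows downward; lengths in m; the calibration is good to about 2 mm. A picture is of the moment at which its call begins: read the wrist's pose just before it.
- arm.sign_off(): hands the job in, once; it reports no verdict.
The state is a dict: "clock": time; "joints": joint angles; "dq": joint speeds; "joint_efforts": joint torques, N m; "position": TCP position; "ee_rot": TCP orientation; "force": force on the tool from outside, world axes, zero at the start; "ft_torque": the same for the moment, N m; "width": opening from 0.0 (shut) to 1.0 (fully open).
Only numpy, scipy, OpenCV 4.12 (cv2) and the standard library are available. Lean on these libraries where they do the work, as an engineer would, in place of code of your own. Each camera call takes 0.05 s, during which the arm holds its last target.

## Working session

There is one attempt and no reset: what is moved stays moved. The work goes in short steps, Python scripts to look and compute and a tool call to move; the robot and the scene stay as the last step left them, time stands still between calls to the robot, and variables do not carry over. Pictures are saved under pics/ and viewed, and the job is handed in when it is done.

Besides the shell and the picture viewer there is one more tool, called after "Emit:" as name(argument=value, ...) on one line, values as JSON. step_arm: Moves the arm, as the interface text tells. Its arguments: {"type":"object","properties":{"rows":{"type":"array","items":{"type":"array","items":{"type":"number"}}},"newtons":{"type":"number"}},"required":["rows"]}

```bash
mkdir -p pics; python3 - <<'E'
from cell import status,cams,arm
import cv2,numpy as np
print(status.observe(), arm.grip_depth)
for n in ["side","top"]:
    im=cams.get_image(n); cv2.imwrite(f"pics/{n}0.png",im["pixels"][:,:,::-1])
    print(n,im["camera_matrix"],im["distortion"],im["eye"],im["attitude"])
    np.savez(f"{n}0.npz",**im)
E
```

```text
{'clock': 0.0, 'joints': array([-1.42460514,  0.43521615,  0.02493546,  1.57409042, -0.01162166,
        1.13400271, -0.07506935]), 'dq': array([ 0.00230552, -0.00015524, -0.00101341,  0.00094913,  0.00017359,
       -0.00176674, -0.00129404]), 'joint_efforts': array([-3.67317316e-04, -6.67855024e+01,  9.84519124e-01, -3.14456785e+01,
       -6.06403663e-02,  4.28432319e-02,  1.80010989e-04]), 'position': array([0.15378892, 0.60521167, 0.19915139]), 'ee_rot': array([-1.02503204,  1.31788243,  1.02328472]), 'force': array([-0.49038884, -0.0759968 ,  1.06875928]), 'ft_torque': array([-0.03997179, -0.03359509,  0.00765813]), 'width': 0.9994063164051844} 0.0188
side [[464.44075375   0.         314.50442318]
 [  0.         464.44075375 241.49991042]
 [  0.           0.           1.        ]] [0.02227559 0.         0.         0.         0.        ] [ 0.02482462 -0.53397903  0.60117438] [-2.13131954  0.78835592 -0.35873025]
top [[478.60994316   0.         323.99507813]
 [  0.         478.60994316 236.55856725]
 [  0.           0.           1.        ]] [-0.00810526  0.          0.          0.          0.        ] [ 0.34102763 -0.02025153  1.12639332] [-2.16170381  2.18798473 -0.1146217 ]
```

View pics/top0.png

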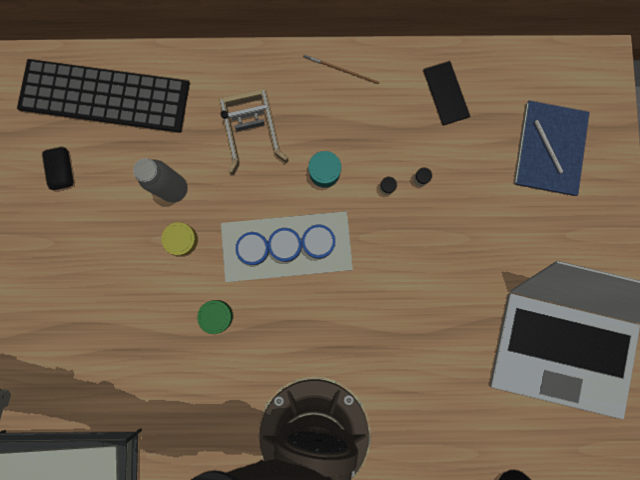

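View pics/side0.png

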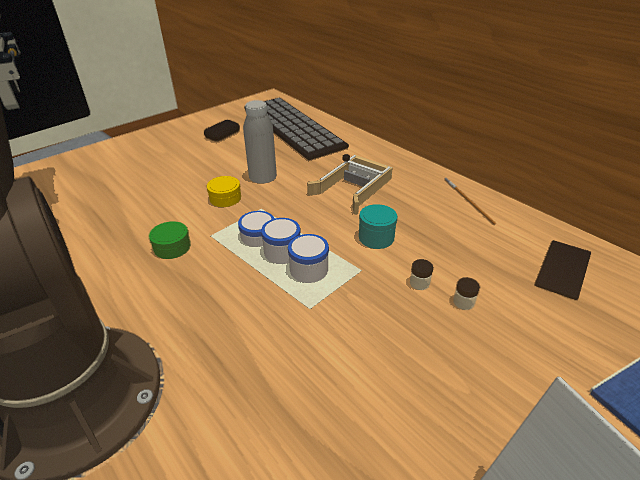

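The row of three blue-lidded tubs is at top px (252,249), (285,245), (319,241). In the side view the left one at (257,227) looks lower. The holder is at top px (250,130) and its mouth faces the row. The flask is at (160,180) and the jars at (388,185) and (424,176). The green, yellow and turquoise tubs are look-alikes. I'll measure these next.

```bash
cat > h.py <<'E'
import numpy as np,cv2
from scipy.spatial.transform import Rotation as R
def cloud(d):
    K=d["camera_matrix"];D=d["distortion"];z=d["range_z"]
    v,u=np.mgrid[0:480,0:640]
    p=cv2.undistortPoints(np.stack([u.ravel(),v.ravel()],1).astype(np.float64)[:,None],K,D)[:,0].reshape(480,640,2)
    P=np.dstack([p*z[...,None],z])
    if "eye" in d: return P@R.from_rotvec(d["attitude"]).as_matrix().T+d["eye"]
    return P
E
python3 - <<'E'
from h import *
for n in ["top","side"]:
    d=dict(np.load(n+"0.npz")); W=cloud(d); hsv=cv2.cvtColor(d["pixels"],cv2.COLOR_RGB2HSV)
    im=d["pixels"]
    pts={"top":[(252,249),(285,245),(319,241),(235,270),(325,168),(178,239),(214,317),(388,185),(424,176),(155,168)],"side":[(257,220),(281,231),(308,247),(260,110)]}[n]
    for u,v in pts: print(n,u,v,W[v,u].round(4))
    for nm,(lo,hi) in {"blue":((105,150,60),(125,255,255))}.items():
        m=cv2.inRange(hsv,lo,hi)
        if n=="top": m[:200]=0; m[:,400:]=0
        k,l,s,c=cv2.connectedComponentsWithStats(m)
        for i in range(1,k):
            if s[i,4]>30: 
                q=W[l==i]; print(nm,s[i],np.median(q[:,2]).round(4),q.min(0).round(4),q.max(0).round(4))
d=dict(np.load("top0.npz"))
im=d["pixels"][:,:,::-1]
cv2.imwrite("pics/c1.png",cv2.resize(im[80:290,130:350],None,fx=2.8,fy=2.8,interpolation=cv2.INTER_CUBIC))
W=cloud(d)
h=W[85:180,210:295]; m=(h[...,2]>0.015)
print(d["range_z"][100:110,240:245])
z=np.clip(W[...,2]*2000,0,255).astype(np.uint8)
cv2.imwrite("pics/h1.png",cv2.resize(z[80:290,130:350],None,fx=2.8,fy=2.8,interpolation=cv2.INTER_NEAREST))
d=dict(np.load("side0.npz"));cv2.imwrite("pics/c2.png",cv2.resize(d["pixels"][130:300,200:420,::-1],None,fx=3,fy=3,interpolation=cv2.INTER_CUBIC))
E
```

```text
top 252 249 [0.4212 0.1351 0.0377]
top 285 245 [0.4276 0.0584 0.0594]
top 319 241 [ 0.4355 -0.0177  0.0624]
top 235 270 [ 3.750e-01  1.803e-01 -2.000e-04]
top 325 168 [ 0.6018 -0.0332  0.0604]
top 178 239 [0.4457 0.3029 0.041 ]
top 214 317 [0.2692 0.2196 0.04  ]
top 388 185 [ 0.5641 -0.1775  0.046 ]
top 424 176 [ 0.5842 -0.261   0.0459]
top 155 168 [0.574  0.3071 0.1894]
blue [236 225  99  40 482] 0.0584 [ 0.341  -0.0514  0.0034] [0.4722 0.1716 1.1264]
side 257 220 [0.4253 0.1353 0.0412]
side 281 231 [0.4267 0.0537 0.0591]
side 308 247 [ 0.4341 -0.0188  0.0602]
side 260 110 [0.5678 0.3065 0.1818]
blue [238 211  91  49 566] 0.0592 [ 0.0248 -0.534   0.0365] [0.4734 0.1716 0.6012]
[[1.1398822 1.144998  1.1446183 1.1437527 1.1481968]
 [1.1459196 1.1495295 1.1473854 1.1499616 1.1493306]
 [1.1532025 1.1528475 1.1560144 1.156602  1.158099 ]
 [1.1582818 1.15592   1.1592166 1.1594226 1.1604751]
 [1.1644801 1.1589153 1.1627966 1.1657848 1.1610473]
 [1.1666124 1.1603949 1.1595376 1.1617999 1.1647085]
 [1.1635247 1.1616971 1.1637756 1.1635619 1.1630507]
 [1.1618912 1.1592135 1.159621  1.1608808 1.1642215]
 [1.1617489 1.1565541 1.163014  1.1608928 1.1611879]
 [1.1574177 1.1594485 1.16178   1.1642741 1.1215656]]
```

View pics/c1.png

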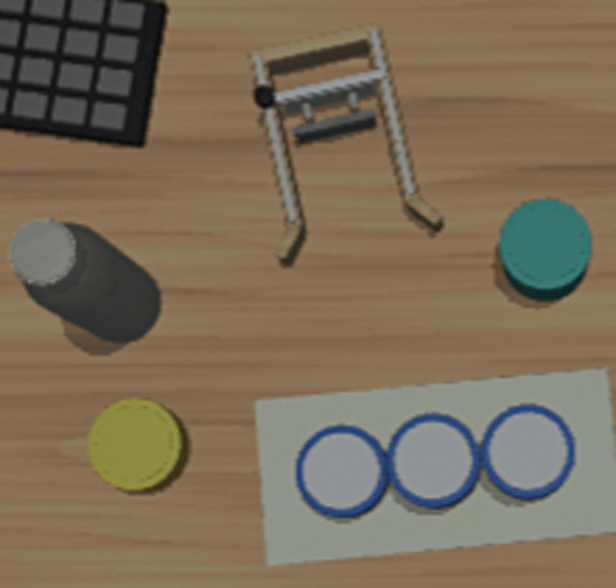

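View pics/h1.png

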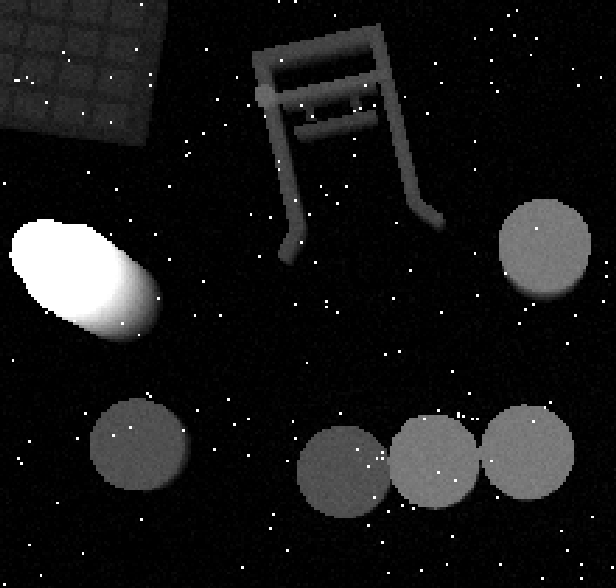

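View pics/c2.png

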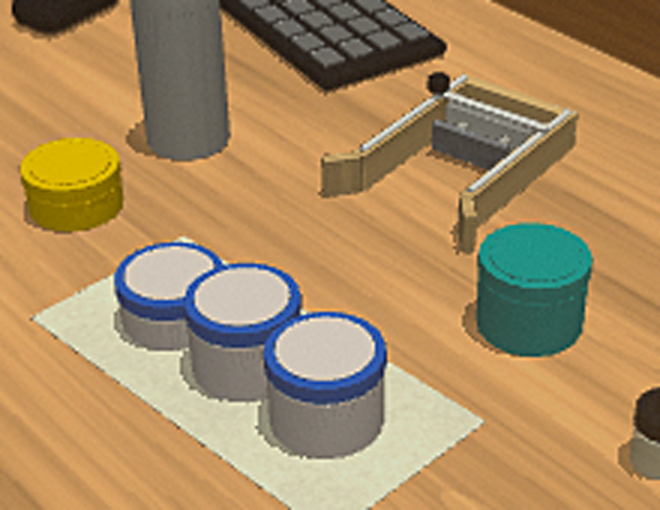

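There were three candidates in the row. The left one, at c1 crop (342,471), has its top at z≈0.04 and looks lower in the side crop, so it is the low tub. The middle and right tops are at 0.06, so those are the tall ones. Next I'll fit the geometry precisely.

```bash
python3 - <<'E'
from h import *
from scipy.optimize import least_squares
res={}
for n in ["top","side"]:
    d=dict(np.load(n+"0.npz")); W=cloud(d); P=W.reshape(-1,3)
    # tub tops: points within z band; centre via min enclosing
    for nm,c,z in [("low",(.421,.135),.04),("ta",(.428,.057),.06),("tb",(.434,-.018),.06),("turq",(.60,-.033),.06),("yel",(.446,.303),.04),("flask",(.57,.307),.19),("green",(.269,.22),.04)]:
        m=(abs(P[:,2]-z)<.004)&(np.hypot(P[:,0]-c[0],P[:,1]-c[1])<.046)
        q=P[m][:,:2]
        if len(q)<30: print(n,nm,"few");continue
        # centre: maximise count in disc w/ edge: fit disc r=.038 to points by soft loss on outside hull
        hull=cv2.convexHull(q.astype(np.float32))[:,0]
        f=least_squares(lambda p:np.hypot(hull[:,0]-p[0],hull[:,1]-p[1])-(.038 if nm!="flask" else p[2]),[*q.mean(0),.03],loss="soft_l1",f_scale=.002)
        print(n,nm,len(q),"mean",q.mean(0).round(4),"fit",f.x.round(4))
    m=(P[:,2]>.026)&(P[:,2]<.042)&(P[:,0]>.56)&(P[:,0]<.80)&(P[:,1]>.03)&(P[:,1]<.22)
    q=P[m]; 
    from scipy.spatial import cKDTree
    t=cKDTree(q); q=q[[len(x)>4 for x in t.query_ball_point(q,.006)]]
    np.save(n+"_hold.npy",q)
    print(n,len(q),q.min(0),q.max(0))
    # fit two parallel cheek lines: model  (angle,cx,cy): cheek centre lines at +-50
    def prof(p):
        c,s=np.cos(p[0]),np.sin(p[0]); dx=q[:,0]-p[1]; dy=q[:,1]-p[2]
        return dx*c+dy*s,-dx*s+dy*c
    import itertools
    best=None
    def segd(x,y,a,b,w=.006):
        ab=np.subtract(b,a);t=np.clip(((x-a[0])*ab[0]+(y-a[1])*ab[1])/(ab@ab),0,1)
        return np.maximum(np.hypot(x-a[0]-t*ab[0],y-a[1]-t*ab[1])-w,0)
    def cost(p):
        x,y=prof(p)
        s=[segd(x,y,(0,.05),(.151,.05)),segd(x,y,(0,-.05),(.151,-.05)),segd(x,y,(.151,-.05),(.151,.05)),segd(x,y,(0,.05),(-.02,.066)),segd(x,y,(0,-.05),(-.02,-.066))]
        r=np.min(s,0); r[(x>.04)&(x<.14)&(abs(y)<.042)]=0
        return r
    for a0 in (-.1,.1,.2,.3):
        f=least_squares(cost,[a0,.60,.12],loss="soft_l1",f_scale=.003,diff_step=1e-4)
        if best is None or f.cost<best.cost: best=f
    print(n,"holder",best.x.round(4),best.cost)
    x,y=prof(best.x)
    for lo in (-.02,0,.03,.06,.09,.12):
        s=(x>lo)&(x<lo+.03)
        print(lo,[ (q[s&(sg*y>.043)][:,0].size, np.median(y[s&(sg*y>.043)]).round(4)) for sg in(1,-1)])
    s=abs(y)<.03; print("inner x",np.histogram(x[s],bins=np.arange(.03,.18,.005)))
E
```

```text
top low 799 mean [0.4236 0.135 ] fit [0.4238 0.135  0.03  ]
top ta 885 mean [0.4301 0.057 ] fit [0.4305 0.0562 0.03  ]
top tb 872 mean [ 0.4363 -0.014 ] fit [ 0.4364 -0.0134  0.03  ]
top turq 824 mean [ 0.6045 -0.0308] fit [ 0.605  -0.0309  0.03  ]
top yel 829 mean [0.4476 0.3033] fit [0.448  0.3037 0.03  ]
top flask 414 mean [0.5713 0.3272] fit [0.5718 0.3276 0.0234]
top green 853 mean [0.2697 0.2196] fit [0.2697 0.2201 0.03  ]
top 1210 [0.6020384  0.05467615 0.02600984] [0.79974407 0.21268645 0.04190965]
top holder [0.2191 0.6384 0.1262] 7.975526310593788e-06
-0.02 [(73, np.float64(0.0546)), (68, np.float64(-0.0548))]
0 [(63, np.float64(0.0499)), (64, np.float64(-0.0505))]
0.03 [(64, np.float64(0.0493)), (62, np.float64(-0.0502))]
0.06 [(65, np.float64(0.0489)), (63, np.float64(-0.0502))]
0.09 [(33, np.float64(0.0483)), (63, np.float64(-0.0497))]
0.12 [(52, np.float64(0.0486)), (65, np.float64(-0.0502))]
inner x (array([ 0,  0,  0,  0,  0,  0,  0,  0,  0, 23, 53, 13,  0,  0,  0, 76, 36,
        4,  0,  0,  0,  0,  8, 76, 48, 21,  0,  0,  0]), array([0.03 , 0.035, 0.04 , 0.045, 0.05
[... 807 characters left out ...]
), (61, np.float64(-0.0569))]
0 [(52, np.float64(0.0482)), (53, np.float64(-0.0509))]
0.03 [(45, np.float64(0.0487)), (50, np.float64(-0.0513))]
0.06 [(44, np.float64(0.0494)), (51, np.float64(-0.0509))]
0.09 [(39, np.float64(0.0488)), (48, np.float64(-0.0495))]
0.12 [(31, np.float64(0.05)), (40, np.float64(-0.0501))]
inner x (array([ 0,  0,  0,  0,  0,  0,  0,  0,  0, 12, 32, 16,  0,  0,  1, 68, 60,
       10,  0,  0,  0,  0,  5, 56, 25,  9,  0,  0,  0]), array([0.03 , 0.035, 0.04 , 0.045, 0.05 , 0.055, 0.06 , 0.065, 0.07 ,
       0.075, 0.08 , 0.085, 0.09 , 0.095, 0.1  , 0.105, 0.11 , 0.115,
       0.12 , 0.125, 0.13 , 0.135, 0.14 , 0.145, 0.15 , 0.155, 0.16 ,
       0.165, 0.17 , 0.175]))
```

```bash
cat >> h.py <<'E'
H0=np.array([.6375,.126]); HY=.210
def goal(yaw,flip):
    # tool x down, tool y along push dir (or opposite if flip)
    s=-1 if flip else 1
    x=np.array([0,0,-1.]); y=s*np.array([np.cos(yaw),np.sin(yaw),0]); z=np.cross(x,y)
    return np.stack([x,y,z],1)
def plan(st,p,yaw,flip):
    M=R.from_rotvec(st["ee_rot"]).as_matrix()
    sh=M.T@(np.array(p)-st["position"])/.8
    rv=R.from_matrix(M.T@goal(yaw,flip)).as_rotvec()/np.deg2rad(60)
    return sh.round(4),rv.round(4)
def hold(p): 
    c,s=np.cos(HY),np.sin(HY); d=np.array(p[:2])-H0; return np.array([d[0]*c+d[1]*s,-d[0]*s+d[1]*c])
def world(h):
    c,s=np.cos(HY),np.sin(HY); return H0+np.array([h[0]*c-h[1]*s,h[0]*s+h[1]*c])
E
python3 - <<'E'
from h import *
from cell import status
st=status.observe(); print(R.from_rotvec(st["ee_rot"]).as_matrix().round(3))
for f in (0,1): print(f,plan(st,(.36,.13,.2),.12,f))
E
```

```text
[[-0.    -0.969  0.246]
 [-0.001  0.246  0.969]
 [-1.    -0.    -0.001]]
0 (array([-2.000e-04, -3.961e-01, -5.123e-01]), array([ 2.6477e+00, -2.0000e-04,  2.0000e-03]))
1 (array([-2.000e-04, -3.961e-01, -5.123e-01]), array([-3.523e-01, -1.400e-03, -1.000e-04]))
```

Emit:
step_arm(rows=[[0.43,0,-0.033,-0.043,-0.03,0,0],[0.43,0,-0.066,-0.085,-0.06,0,0],[0.43,0,-0.099,-0.128,-0.09,0,0],[0.43,0,-0.132,-0.171,-0.12,0,0],[0.43,0,-0.165,-0.213,-0.15,0,0],[0.43,0,-0.198,-0.256,-0.18,0,0],[0.43,0,-0.231,-0.299,-0.21,0,0],[0.43,0,-0.264,-0.341,-0.24,0,0],[0.43,0,-0.297,-0.384,-0.27,0,0],[0.43,0,-0.33,-0.427,-0.3,0,0],[0.43,0,-0.363,-0.469,-0.33,0,0],[0.43,0,-0.396,-0.512,-0.352,0,0]], newtons=20)

```text
clock: 1.1
position: [0.3531, 0.145, 0.2]
ee_rot: [-1.298, 1.149, 1.298]
force: [1.3, -0.3, 0.4]
width: 0.285
```

Emit:
step_arm(rows=[[0.43,0,0,0,0,0,0],[0.43,0,0,0,0,0,0]])

```text
clock: 1.27
position: [0.3535, 0.145, 0.1999]
ee_rot: [-1.293, 1.153, 1.293]
force: [-0.3, 0.4, 0.8]
width: 0.285
```

```bash
python3 - <<'E'
from h import *
from cell import status,cams
st=status.observe(); print({k:np.round(v,3) for k,v in st.items()})
print(plan(st,(.36,.13,.1),.12,1))
for n in ["top","wrist"]:
    im=cams.get_image(n); cv2.imwrite(f"pics/{n}1.png",im["pixels"][:,:,::-1])
    np.savez(f"{n}1.npz",pos=st["position"],rot=st["ee_rot"],**im)
E
```

```text
{'clock': np.float64(1.267), 'joints': array([-0.791,  0.019,  0.27 ,  2.128, -0.006,  0.996,  1.167]), 'dq': array([-0.04 ,  0.014, -0.059, -0.011, -0.013, -0.004, -0.038]), 'joint_efforts': array([  2.126, -30.085,   1.999, -28.736,   0.457,   0.188,   0.786]), 'position': array([0.353, 0.145, 0.2  ]), 'ee_rot': array([-1.293,  1.153,  1.293]), 'force': array([-0.297,  0.35 ,  0.773]), 'ft_torque': array([ 0.055,  0.061, -0.05 ]), 'width': np.float64(0.285)}
(array([ 0.1249, -0.006 , -0.0196]), array([-0.0051,  0.0001, -0.    ]))
```

View pics/top1.png

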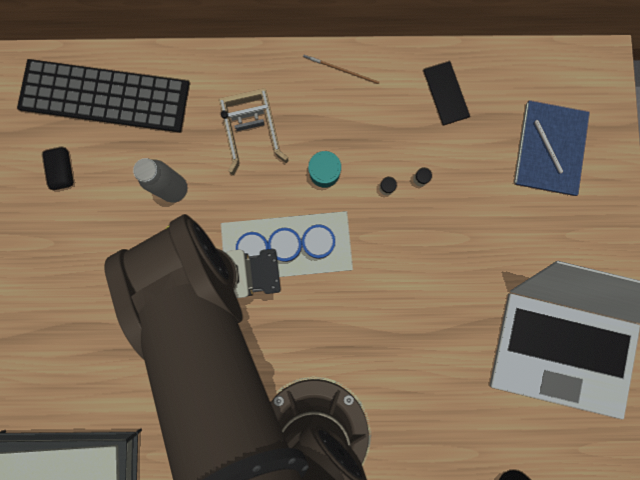

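View pics/wrist1.png

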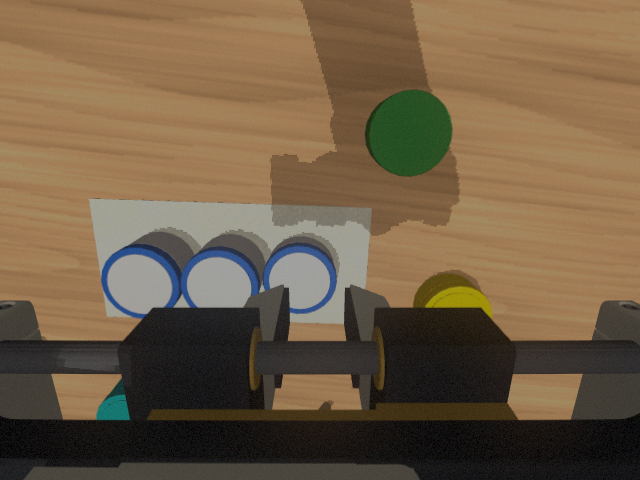

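The top view shows the arm behind the row, coming in from the left. The wrist view shows the low tub at (300,278), on the centre line between the fingers. I'll cross-check its position with the wrist depth.

```bash
cat >> h.py <<'E'
def wcloud(d):
    P=cloud({k:d[k] for k in("camera_matrix","distortion","range_z")})
    T=d["tool_from_camera"]; P=P@T[:3,:3].T+T[:3,3]
    return P@R.from_rotvec(d["rot"]).as_matrix().T+d["pos"]
def disc(P,c,z,r=.038,tol=.005):
    from scipy.optimize import least_squares
    P=P.reshape(-1,3); m=(abs(P[:,2]-z)<tol)&(np.hypot(P[:,0]-c[0],P[:,1]-c[1])<.043); q=P[m][:,:2]
    if len(q)<30: return None
    hull=cv2.convexHull(q.astype(np.float32))[:,0]
    f=least_squares(lambda p:np.hypot(hull[:,0]-p[0],hull[:,1]-p[1])-r,q.mean(0),loss="soft_l1",f_scale=.002)
    return len(q),q.mean(0).round(4),f.x.round(4)
E
python3 - <<'E'
from h import *
d=dict(np.load("wrist1.npz")); W=wcloud(d)
for u,v in [(300,278),(220,290),(140,285),(408,132),(340,215)]: print(u,v,W[v,u].round(4))
for nm,c,z in [("low",(.4237,.1355),.04),("ta",(.43,.06),.06),("tb",(.4365,-.015),.06),("green",(.27,.22),.04)]:
    print(nm,disc(W,c,z))
E
```

```text
300 278 [0.4206 0.1359 0.0399]
220 290 [0.4338 0.0603 0.0589]
140 285 [ 0.4367 -0.016   0.0603]
408 132 [0.2685 0.2177 0.0397]
340 215 [0.3603 0.1709 0.0005]
low (3609, array([0.4194, 0.1369]), array([0.4239, 0.1349]))
ta (3883, array([0.4233, 0.0573]), array([0.4298, 0.0572]))
tb (4410, array([ 0.433 , -0.0152]), array([ 0.4363, -0.0145]))
green (5732, array([0.2691, 0.2196]), array([0.27  , 0.2202]))
```

```bash
python3 - <<'E'
from h import *
from cell import status
st=status.observe(); u=np.array([np.cos(.12),np.sin(.12)]);L=np.array([.4238,.135])
p=L-.062*u; print(p)
print(plan(st,(*p,.2),.12,1)); print(plan(st,(*p,.011),.12,1))
E
```

```text
[0.36224586 0.12757784]
(array([-0.0002, -0.0089, -0.0262]), array([-0.0006,  0.0003, -0.0002]))
(array([ 0.2361, -0.0089, -0.0262]), array([-0.0006,  0.0003, -0.0002]))
```

Emit:
step_arm(rows=[[0.43,0,-0.009,-0.026,0,0,0],[0.43,0.04,-0.009,-0.026,0,0,0],[0.43,0.08,-0.009,-0.026,0,0,0],[0.43,0.12,-0.009,-0.026,0,0,0],[0.43,0.15,-0.009,-0.026,0,0,0],[0.43,0.18,-0.009,-0.026,0,0,0],[0.43,0.2,-0.009,-0.026,0,0,0],[0.43,0.2,-0.009,-0.026,0,0,0]])

```text
clock: 2.03
position: [0.3604, 0.1278, 0.0374]
ee_rot: [-1.298, 1.154, 1.301]
force: [0.0, -0.0, -0.7]
width: 0.284
```

```bash
python3 - <<'E'
from h import *
from cell import status,cams
st=status.observe(); print({k:np.round(v,3) for k,v in st.items()})
u=np.array([np.cos(.12),np.sin(.12)]);L=np.array([.4238,.135])
p=L-.062*u; print(plan(st,(*p,.011),.12,1))
im=cams.get_image("wrist"); cv2.imwrite("pics/w2.png",im["pixels"][:,:,::-1])
E
```

```text
{'clock': np.float64(2.033), 'joints': array([-0.695,  0.305,  0.262,  2.33 , -0.155,  0.527,  1.383]), 'dq': array([-0.008, -0.065,  0.021, -0.038,  0.041,  0.094, -0.04 ]), 'joint_efforts': array([  0.487, -39.297,   2.34 , -16.803,  -0.455,  -1.155,   0.542]), 'position': array([0.36 , 0.128, 0.037]), 'ee_rot': array([-1.298,  1.154,  1.301]), 'force': array([ 0.038, -0.006, -0.663]), 'ft_torque': array([ 0.065,  0.039, -0.019]), 'width': np.float64(0.284)}
(array([ 0.033 , -0.0025, -0.0005]), array([ 0.0022, -0.0018, -0.0047]))
```

View pics/w2.png

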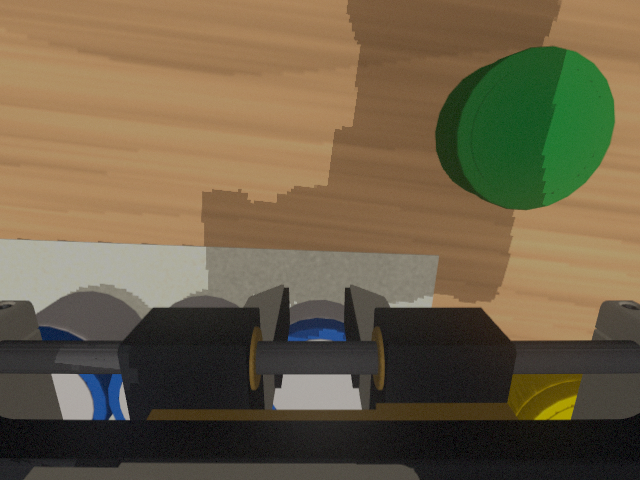

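The low tub (px 320,340) sits centred between the fingers. Now I'll lower and make contact.

Emit:
step_arm(rows=[[0.43,0.015,0,0,0,0,0],[0.43,0.031,0,0,0,0,0],[0.43,0.031,-0.005,0,0,0,0],[0.43,0.031,-0.01,0,0,0,0],[0.43,0.031,-0.015,0,0,0,0],[0.43,0.031,-0.02,0,0,0,0],[0.43,0.031,-0.025,0,0,0,0],[0.43,0.031,-0.03,0,0,0,0]])

```text
clock: 2.75
position: [0.3874, 0.1305, 0.0157]
ee_rot: [-1.297, 1.149, 1.296]
force: [-0.4, 0.1, -0.2]
width: 0.282
```

```bash
python3 - <<'E'
from h import *
from cell import status,cams
st=status.observe(); print({k:np.round(v,4) for k,v in st.items()})
u=np.array([np.cos(.12),np.sin(.12)]);L=np.array([.4238,.135])
print((L-st["position"][:2])@u, np.cross(u,L-st["position"][:2]))
p=L+.045*u;print(plan(st,(*p,.011),.12,1))
for n in ["side"]:
    im=cams.get_image(n); cv2.imwrite(f"pics/{n}3.png",im["pixels"][100:340,100:420,::-1])
E
```

```text
{'clock': np.float64(2.75), 'joints': array([-0.6447,  0.3803,  0.2379,  2.2937, -0.1896,  0.4836,  1.4355]), 'dq': array([ 0.0483,  0.0579, -0.0024, -0.1015, -0.0066,  0.0511,  0.0404]), 'joint_efforts': array([-3.98300e-01, -4.62219e+01,  2.84880e+00, -1.55279e+01,
        3.78000e-02, -1.75000e-02, -8.91000e-02]), 'position': array([0.3874, 0.1305, 0.0157]), 'ee_rot': array([-1.2969,  1.1491,  1.2963]), 'force': array([-0.3537,  0.1462, -0.1677]), 'ft_torque': array([ 0.029 ,  0.0238, -0.0279]), 'width': np.float64(0.2823)}
0.03672365412063727 0.00011600594139207082
(array([ 0.006 , -0.1021,  0.0002]), array([-0.0003,  0.0005,  0.001 ]))<stdin>:5: DeprecationWarning: Arrays of 2-dimensional vectors are deprecated. Use arrays of 3-dimensional vectors instead. (deprecated in NumPy 2.0)
```

View pics/side3.png

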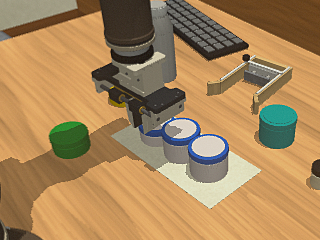

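No push force shows yet, so the finger tips are narrower than the pads. I'll advance gently and go slightly lower.

Emit:
step_arm(rows=[[0.43,0.005,-0.003,0,0,0,0],[0.43,0.005,-0.006,0,0,0,0],[0.43,0.005,-0.009,0,0,0,0],[0.43,0.005,-0.012,0,0,0,0]])

```text
clock: 3.13
position: [0.389, 0.1306, 0.0124]
ee_rot: [-1.292, 1.158, 1.307]
force: [-37.5, -3.0, 85.7]
width: 0.282
```

```bash
python3 - <<'E'
from h import *
from cell import status,cams
st=status.observe(); print(st["position"],st["force"])
for n in ["top","wrist"]:
    im=cams.get_image(n); d=dict(im,pos=st["position"],rot=st["ee_rot"])
    cv2.imwrite(f"pics/{n}4.png",im["pixels"][:,:,::-1])
    W=cloud(im) if n!="wrist" else wcloud(d)
    for nm,c,z in [("low",(.4237,.1355),.04),("ta",(.43,.06),.06),("tb",(.4365,-.015),.06)]: print(n,nm,disc(W,c,z))
E
```

```text
[0.38896349 0.13060399 0.01243046] [-37.54926483  -3.00957289  85.65244895]
top low (36, array([0.4536, 0.1216]), array([0.4887, 0.1078]))
top ta (429, array([0.442 , 0.0521]), array([0.4313, 0.0566]))
top tb (892, array([ 0.4361, -0.014 ]), array([ 0.4367, -0.0136]))
wrist low (5081, array([0.418, 0.134]), array([0.4172, 0.1329]))
wrist ta (3911, array([0.4257, 0.0374]), array([0.4299, 0.0583]))
wrist tb (835, array([0.435 , 0.0216]), array([ 0.4378, -0.0103]))
```

View pics/wrist4.png

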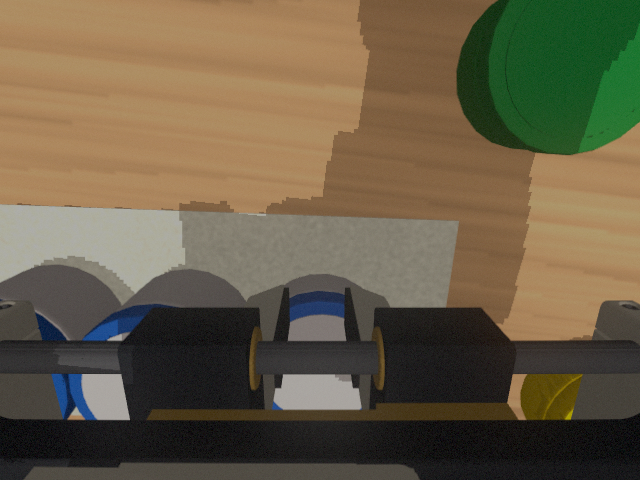

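View pics/top4.png

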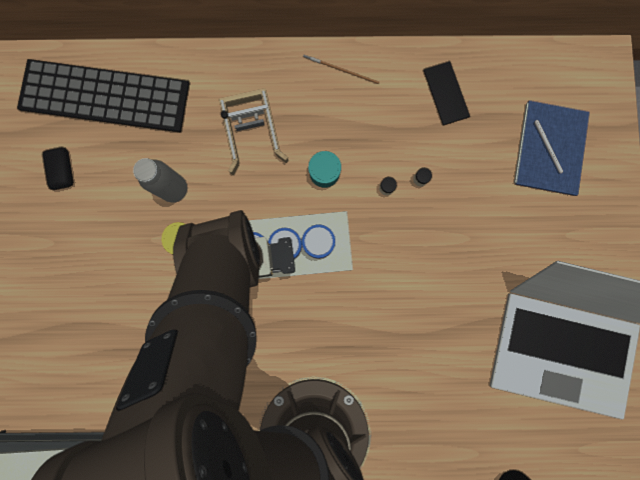

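The wrist reads 85 N upwards and the forward motion is blocked, so something above the finger tips is bearing on a lid. I'll back straight up first, then find out what it was.

Emit:
step_arm(rows=[[0.43,-0.01,0.012,0,0,0,0],[0.43,-0.03,0.012,0,0,0,0],[0.43,-0.06,0.012,0,0,0,0],[0.43,-0.09,0.012,0,0,0,0]])

```text
clock: 3.57
position: [0.3856, 0.1297, 0.0835]
ee_rot: [-1.297, 1.152, 1.298]
force: [0.6, -0.0, 0.1]
width: 0.281
```

```bash
python3 - <<'E'
from h import *
from cell import status,cams
st=status.observe(); print(st["position"],st["force"],R.from_rotvec(st["ee_rot"]).as_matrix().round(3))
for n in ["top","wrist","side"]:
    im=cams.get_image(n); d=dict(im,pos=st["position"],rot=st["ee_rot"])
    cv2.imwrite(f"pics/{n}5.png",im["pixels"][:,:,::-1])
    W=cloud(im) if n!="wrist" else wcloud(d)
    for nm,c,z in [("low",(.4237,.1355),.04),("ta",(.43,.06),.06),("tb",(.4365,-.015),.06)]: print(n,nm,disc(W,c,z))
    if n=="wrist":
        P=cloud({k:d[k] for k in("camera_matrix","distortion","range_z")});T=d["tool_from_camera"]; P=P@T[:3,:3].T+T[:3,3]
        print(T.round(3))
        for u,v in [(284,295),(265,300),(280,350),(355,295),(370,305),(265,370),(190,320),(190,340),(320,360),(190,390),(320,410),(100,355),(20,310),(20,360),(100,440),(300,470)]: print(u,v,P[v,u].round(4))
E
```

```text
[0.38557498 0.1296588  0.08351996] [ 0.60485195 -0.02179386  0.0698236 ] [[-0.002 -0.993 -0.119]
 [-0.001 -0.119  0.993]
 [-1.     0.002 -0.001]]
top low (74, array([0.4529, 0.1261]), array([0.4222, 0.1352]))
top ta (427, array([0.4403, 0.0494]), array([0.4314, 0.0568]))
top tb (891, array([ 0.4363, -0.0141]), array([ 0.4364, -0.0134]))
wrist low (5230, array([0.4152, 0.134 ]), array([0.4203, 0.1343]))
wrist ta (4186, array([0.4097, 0.0554]), array([0.4278, 0.0567]))
wrist tb (7744, array([ 0.4271, -0.0154]), array([ 0.433, -0.015]))
[[-0.    -0.302  0.953 -0.184]
 [ 0.    -0.953 -0.302  0.082]
 [ 1.     0.     0.    -0.   ]
 [ 0.     0.     0.     1.   ]]
284 295 [-0.0345  0.0097 -0.0147]
265 300 [-0.0432  0.0116 -0.0219]
280 350 [-0.107   0.0302 -0.009 ]
355 295 [-0.0368  0.0108  0.0167]
370 305 [-0.0466  0.011   0.0219]
265 370 [-0.1092  0.0261 -0.0126]
190 320 [-0.1035  0.0363 -0.0314]
190 340 [-0.1116  0.0358 -0.0288]
320 360 [-0.1082  0.0282  0.0006]
190 390 [-0.1155  0.0254 -0.0286]
320 410 [-0.1179  0.0222  0.0006]
100 355 [-0.1089  0.0299 -0.0518]
20 310 [-0.0966  0.0353 -0.0792]
20 360 [-0.1086  0.0282 -0.0718]
100 440 [-0.1294  0.0254 -0.0412]
300 470 [-0.1366  0.0266 -0.003 ]
side low (564, array([0.4191, 0.138 ]), array([0.4235, 0.1355]))
side ta (782, array([0.4276, 0.0568]), array([0.4293, 0.0588]))
side tb (926, array([ 0.4338, -0.0174]), array([ 0.4361, -0.0149]))
```

View pics/side5.png

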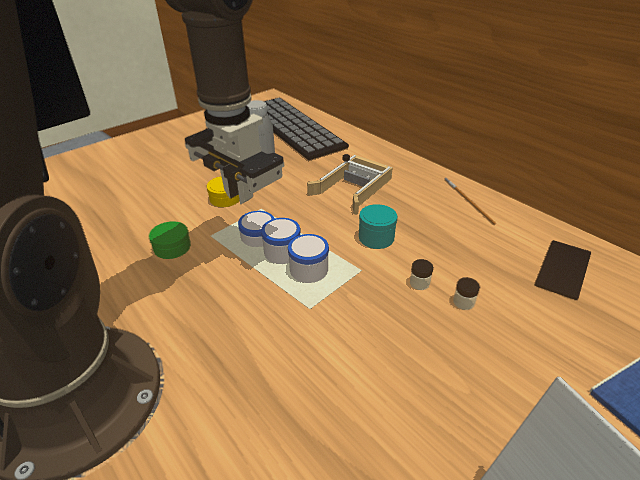

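View pics/wrist5.png

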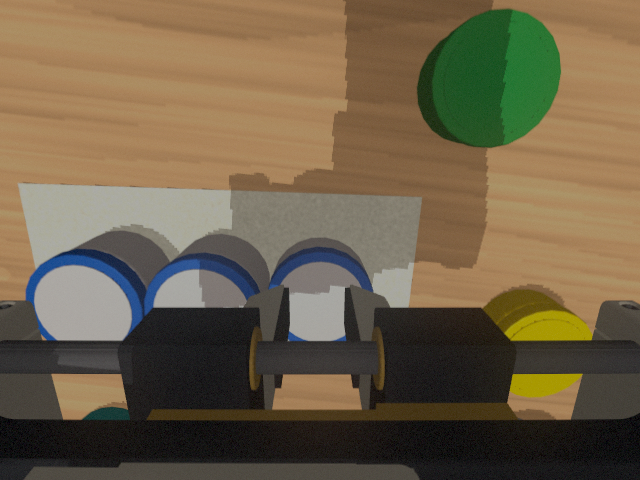

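The tubs have not moved: the three estimates stay within about 3 mm of the start, which is camera noise. It looks as if the fingers taper and a wider shoulder came down on the lid. I'll look closely at the fingers.

```bash
python3 - <<'E'
from h import *
a=cv2.imread("pics/side5.png")[110:240,170:310]; b=cv2.imread("pics/wrist5.png")[270:430,220:420]
cv2.imwrite("pics/z5.png",np.hstack([cv2.resize(a,(400,371),interpolation=cv2.INTER_CUBIC),cv2.resize(b,(400,371),interpolation=cv2.INTER_CUBIC)]))
from cell import cams,status
st=status.observe();im=cams.get_image("side");W=cloud(im)
P=(W-st["position"])@R.from_rotvec(st["ee_rot"]).as_matrix()
m=(abs(P[...,1])<.05)&(abs(P[...,2])<.07)&(P[...,0]>-.08)&(P[...,0]<.01)
q=P[m]
for lo in np.arange(-.08,.005,.004):
    s=q[(q[:,0]>=lo)&(q[:,0]<lo+.004)]
    if len(s): print(round(lo,3),len(s),s.min(0).round(4)[1:],s.max(0).round(4)[1:])
E
```

```text
-0.08 18 [ 0.0033 -0.0338] [0.0124 0.0293]
-0.076 22 [ 0.0021 -0.0338] [0.0117 0.0307]
-0.072 30 [ 0.0029 -0.0331] [0.0118 0.0302]
-0.068 31 [-0.0001 -0.0329] [0.012  0.0311]
-0.064 41 [ 0.0007 -0.0328] [0.0123 0.0298]
-0.06 34 [ 0.0014 -0.0329] [0.0117 0.0299]
-0.056 39 [-0.0091 -0.0319] [0.0113 0.0287]
-0.052 54 [-0.0069 -0.0324] [0.0118 0.0288]
-0.048 43 [-0.0097 -0.0319] [0.0122 0.0299]
-0.044 50 [-0.0105 -0.0321] [0.0117 0.0282]
-0.04 36 [-0.0098 -0.0303] [0.0117 0.0268]
-0.036 30 [-0.0103 -0.0263] [0.0119 0.0228]
-0.032 24 [-0.008  -0.0228] [0.0116 0.0204]
-0.028 10 [-0.0117 -0.0187] [0.0119 0.018 ]
```

View pics/z5.png

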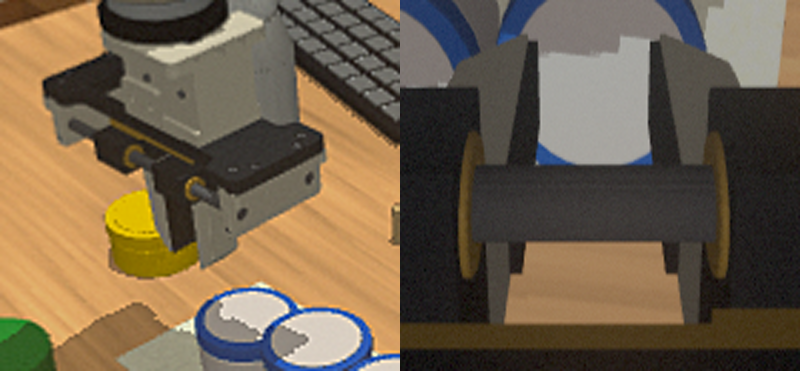

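Finding: in both cameras the visible finger ends lie about 27 mm behind the reported TCP. The contact heights agree with that, because the tips met the 40 mm lid at TCP z≈0.013. So I'll plan with the true tips, 26.5 mm back along tool x. I'll also tilt the tool about 6° so the tips lead and push low.

```bash
cat >> h.py <<'E'
OFF=.0265
def goal2(yaw,t):
    u=np.array([np.cos(yaw),np.sin(yaw),0]); k=np.array([0,0,1.])
    x=np.sin(t)*u-np.cos(t)*k; y=-(np.cos(t)*u+np.sin(t)*k); return np.stack([x,y,np.cross(x,y)],1)
def tip(st): return st["position"]-OFF*R.from_rotvec(st["ee_rot"]).as_matrix()[:,0]
def plan2(st,p,yaw,t=np.deg2rad(6)):
    M=R.from_rotvec(st["ee_rot"]).as_matrix(); G=goal2(yaw,t)
    tcp=np.array(p)+OFF*G[:,0]
    return (M.T@(tcp-st["position"])/.8).round(4),(R.from_matrix(M.T@G).as_rotvec()/np.deg2rad(60)).round(4)
E
python3 - <<'E'
from h import *
from cell import status
st=status.observe(); u=np.array([np.cos(.12),np.sin(.12)]);L=np.array([.4236,.135])
p=L-.064*u; print(tip(st),p)
for z in (.09,.011): print(plan2(st,(*p,z),.12))
E
```

```text
[0.38672596 0.13048957 0.10984487] [0.36006025 0.12733842]
(array([0.0246, 0.0302, 0.    ]), array([-0.    ,  0.0008, -0.0988]))
(array([ 1.233e-01,  3.030e-02, -1.000e-04]), array([-0.    ,  0.0008, -0.0988]))
```

Emit:
step_arm(rows=[[0.43,0,0.015,0,0,0,-0.05],[0.43,0.01,0.03,0,0,0,-0.099],[0.43,0.025,0.03,0,0,0,-0.099],[0.43,0.05,0.03,0,0,0,-0.099],[0.43,0.075,0.03,0,0,0,-0.099],[0.43,0.1,0.03,0,0,0,-0.099],[0.43,0.115,0.03,0,0,0,-0.099],[0.43,0.12,0.03,0,0,0,-0.099],[0.43,0.12,0.03,0,0,0,-0.099],[0.43,0.12,0.03,0,0,0,-0.099]])

```text
clock: 4.6
position: [0.3622, 0.1269, -0.0131]
ee_rot: [-1.339, 1.07, 1.221]
force: [-0.3, 0.4, 0.4]
width: 0.285
```

```bash
python3 - <<'E'
from h import *
from cell import status,cams
st=status.observe(); print(tip(st),st["force"],st["joints"].round(2))
u=np.array([np.cos(.12),np.sin(.12)]);L=np.array([.4236,.135])
print(plan2(st,(*(L-.046*u),.011),.12),plan2(st,(*(L+.04*u),.011),.12))
im=cams.get_image("side"); cv2.imwrite("pics/side6.png",cv2.resize(im["pixels"][100:300,150:410,::-1],None,fx=3,fy=3))
E
```

```text
[0.35953026 0.12659498 0.0132414 ] [-0.31533061  0.39297925  0.37027151] [-0.67  0.39  0.19  2.46 -0.16  0.21  1.35]
(array([ 0.0052, -0.0229,  0.0009]), array([-0.0005, -0.0007, -0.0022])) (array([ 0.0162, -0.1299,  0.0009]), array([-0.0005, -0.0007, -0.0022]))
```

View pics/side6.png

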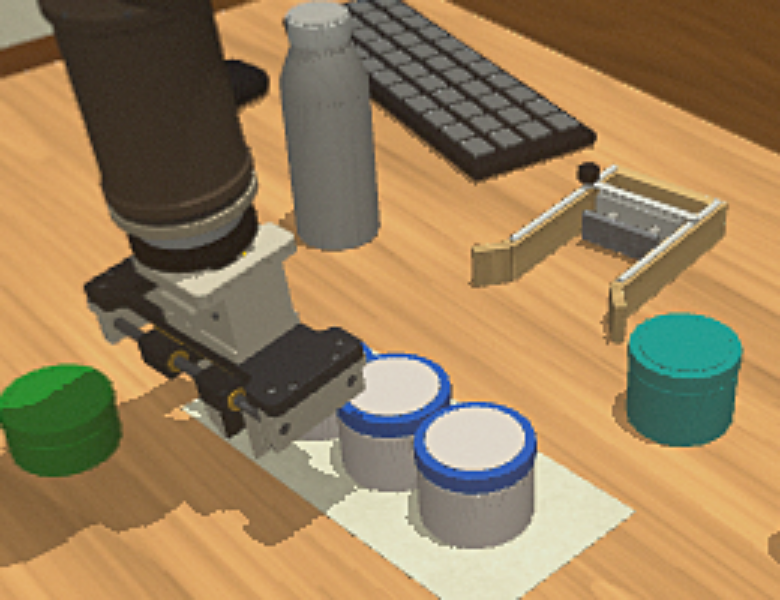

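The tips are now down behind the low tub, just above the desk, with the hand well above the tall tubs' lids. I'll push to contact in small steps.

Emit:
step_arm(rows=[[0.43,0.002,-0.005,0,0,0,0],[0.43,0.004,-0.011,0,0,0,0],[0.43,0.005,-0.016,0,0,0,0],[0.43,0.005,-0.021,0,0,0,0],[0.43,0.006,-0.026,0,0,0,0],[0.43,0.006,-0.031,0,0,0,0],[0.43,0.006,-0.034,0,0,0,0]])

```text
clock: 5.23
position: [0.3903, 0.1308, -0.0148]
ee_rot: [-1.339, 1.069, 1.221]
force: [-1.0, 0.3, -0.4]
width: 0.285
```

```bash
cat > look.py <<'E'
from h import *
from cell import status,cams
import sys
tag=sys.argv[1]; c=[float(v) for v in sys.argv[2:4]]
st=status.observe(); print("tip",tip(st).round(4),"F",st["force"].round(2),"clk",round(st["clock"],2),"tiphold",hold(tip(st)).round(4))
for n in sys.argv[4:]:
    im=cams.get_image(n); d=dict(im,pos=st["position"],rot=st["ee_rot"])
    cv2.imwrite(f"pics/{n}{tag}.png",im["pixels"][:,:,::-1]); np.savez(f"{n}{tag}.npz",**d)
    W=cloud(im) if n!="wrist" else wcloud(d)
    for nm,cc,z in [("low",c,.04),("ta",(.43,.058),.06),("tb",(.4365,-.015),.06)]: print(n,nm,disc(W,cc,z))
E
python3 look.py 7 .426 .135 side wrist
```

```text
tip [0.3876 0.1305 0.0116] F [-1.02  0.3  -0.42] clk 5.23 tiphold [-0.2435  0.0565]
side low None
side ta (567, array([0.4306, 0.0465]), array([0.43  , 0.0553]))
side tb (928, array([ 0.4338, -0.0174]), array([ 0.4359, -0.0151]))
wrist low (2715, array([0.4129, 0.1333]), array([0.388 , 0.1302]))
wrist ta (3072, array([0.4049, 0.0495]), array([0.4376, 0.0436]))
wrist tb None
```

View pics/wrist7.png

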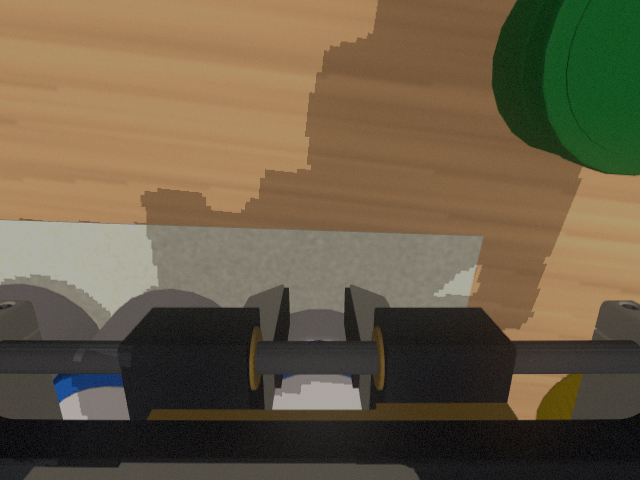

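Emit:
step_arm(rows=[[0.43,0.0005,-0.005,0,0,0,0],[0.43,0.001,-0.01,0,0,0,0],[0.43,0.0015,-0.015,0,0,0,0],[0.43,0.002,-0.02,0,0,0,0],[0.43,0.0025,-0.025,0,0,0,0],[0.43,0.003,-0.03,0,0,0,0],[0.43,0.0035,-0.035,0,0,0,0]])

```text
clock: 5.92
position: [0.4184, 0.134, -0.0147]
ee_rot: [-1.339, 1.069, 1.221]
force: [-0.9, 0.5, 0.1]
width: 0.283
```

```bash
python3 look.py 8 .46 .14 side top
```

```text
tip [0.4157 0.1337 0.0116] F [-0.88  0.46  0.14] clk 5.92 tiphold [-0.2153  0.0537]
side low None
side ta (523, array([0.429 , 0.0446]), array([0.4291, 0.0553]))
side tb (928, array([ 0.4339, -0.0173]), array([ 0.436 , -0.0145]))
top low (339, array([0.4773, 0.1272]), array([0.4614, 0.1379]))
top ta (293, array([0.4401, 0.042 ]), array([0.4323, 0.0549]))
top tb (887, array([ 0.4364, -0.0139]), array([ 0.4366, -0.013 ]))
```

View pics/side8.png

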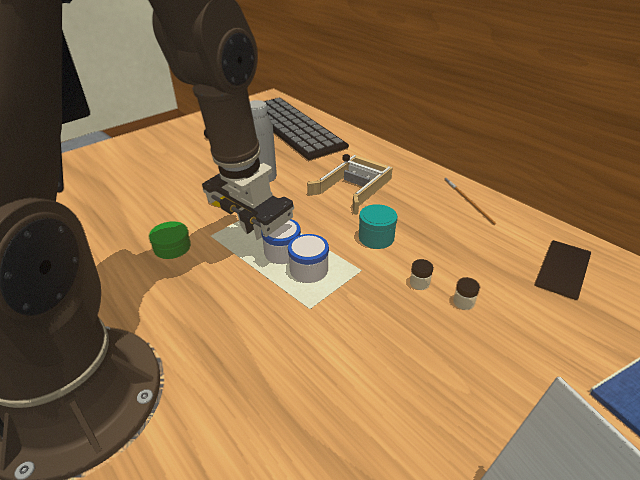

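View pics/top8.png

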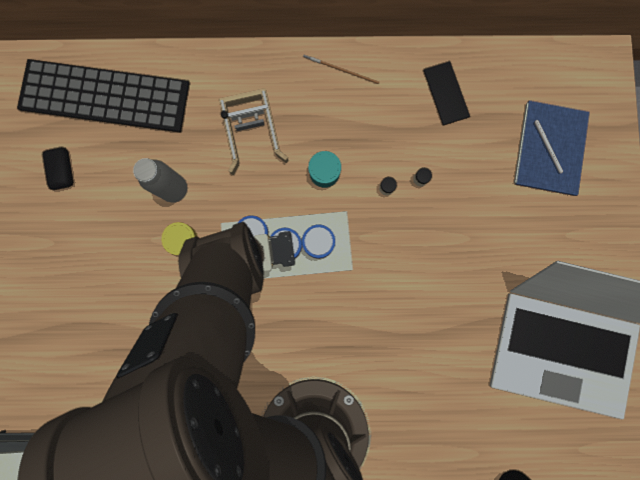

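Top view: the low tub's lid edge, at px (252,222), has moved forward, and its centre is now about (0.461,0.138). Both tall tubs are unmoved. I'll keep pushing out.

Emit:
step_arm(rows=[[0.43,0.0005,-0.005,0,0,0,0],[0.43,0.001,-0.01,0,0,0,0],[0.43,0.0015,-0.015,0,0,0,0],[0.43,0.002,-0.02,0,0,0,0],[0.43,0.0025,-0.025,0,0,0,0],[0.43,0.003,-0.03,0,0,0,0],[0.43,0.0035,-0.035,0,0,0,0],[0.43,0.004,-0.04,0,0,0,0],[0.43,0.0045,-0.045,0,0,0,0],[0.43,0.005,-0.05,0,0,0,0],[0.43,0.0055,-0.055,0,0,0,0],[0.43,0.006,-0.058,0,0,0,0]])

```text
clock: 7.02
position: [0.465, 0.1396, -0.0146]
ee_rot: [-1.339, 1.068, 1.221]
force: [-1.4, -0.4, -0.3]
width: 0.283
```

Emit:
step_arm(rows=[[0.43,0,0.005,0,0,0,0],[0.43,-0.002,0.015,0,0,0,0],[0.43,-0.002,0.02,0,0,0,0],[0.43,-0.002,0.02,0,0,0,0]])

```text
clock: 7.35
position: [0.4464, 0.1373, -0.0149]
ee_rot: [-1.339, 1.07, 1.222]
force: [-0.3, -0.3, -0.1]
width: 0.285
```

```bash
python3 look.py 9 .508 .144 side top
```

```text
tip [0.4437 0.137  0.0115] F [-0.28 -0.33 -0.14] clk 7.35 tiphold [-0.1873  0.0511]
side low None
side ta (651, array([0.4247, 0.0515]), array([0.4296, 0.0571]))
side tb (925, array([ 0.4338, -0.0173]), array([ 0.4358, -0.0151]))
top low (423, array([0.5181, 0.1322]), array([0.507 , 0.1433]))
top ta (378, array([0.4208, 0.0454]), array([0.4304, 0.0546]))
top tb (895, array([ 0.4362, -0.014 ]), array([ 0.4365, -0.0134]))
```

View pics/top9.png

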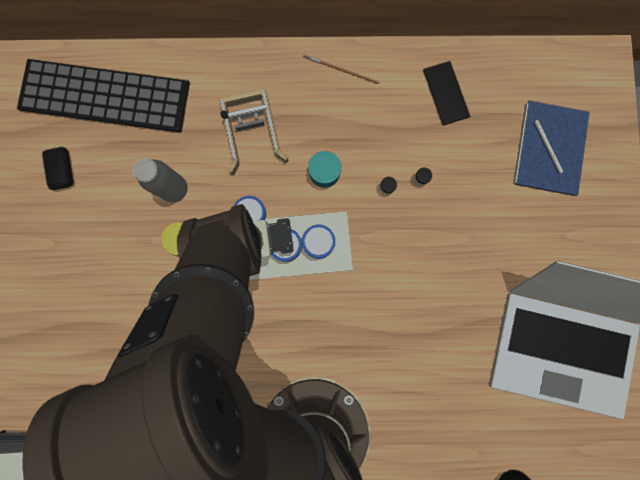

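View pics/side9.png

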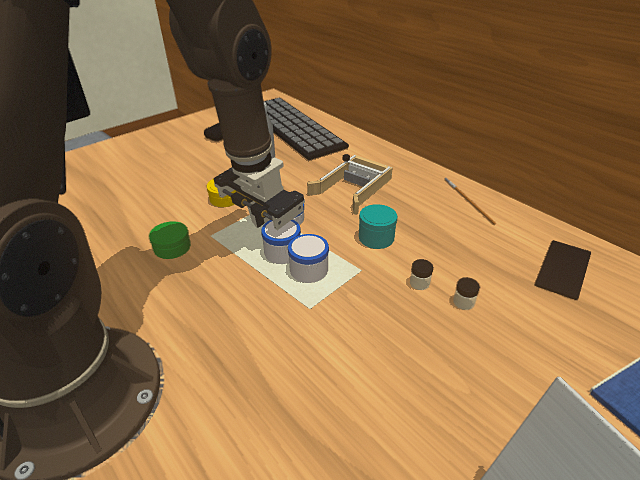

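Step 1 should be met: the low tub is at about (0.507,0.144), roughly 0.115 m from the nearest tall tub. I'll lift, re-measure, and reposition to push it onto the bay axis.

Emit:
step_arm(rows=[[0.43,-0.03,0.01,0,0,0,0],[0.43,-0.07,0.015,0,0,0,0],[0.43,-0.11,0.02,0,0,0,0],[0.43,-0.14,0.025,0,0,0,0],[0.43,-0.14,0.025,0,0,0,0]])

```text
clock: 7.87
position: [0.4183, 0.1347, 0.0984]
ee_rot: [-1.339, 1.063, 1.218]
force: [0.8, -0.4, 0.3]
width: 0.285
```

```bash
python3 look.py 10 .508 .144 side top wrist; python3 - <<'E'
from h import *
from cell import status
st=status.observe(); print(st["joints"].round(2))
T=np.array([.5075,.144]); A=world((-.06,0)); d=A-T; y=np.arctan2(d[1],d[0]); print(A,y,np.linalg.norm(d))
u=d/np.linalg.norm(d); p=T-.062*u
for z in (.1,.012): print(plan2(st,(*p,z),y))
E
```

```text
tip [0.4154 0.1343 0.1248] F [ 0.78 -0.39  0.27] clk 7.87 tiphold [-0.2155  0.0544]
side low (592, array([0.5046, 0.1405]), array([0.5068, 0.1429]))
side ta (796, array([0.4278, 0.0559]), array([0.4298, 0.0577]))
side tb (929, array([ 0.4338, -0.0172]), array([ 0.4358, -0.0148]))
top low (823, array([0.507 , 0.1422]), array([0.5072, 0.1427]))
top ta (313, array([0.4326, 0.0366]), array([0.4294, 0.054 ]))
top tb (893, array([ 0.4363, -0.0141]), array([ 0.4363, -0.0135]))
wrist low (2407, array([0.4927, 0.1435]), array([0.5079, 0.144 ]))
wrist ta (10740, array([0.4274, 0.0593]), array([0.4306, 0.0582]))
wrist tb (10564, array([ 0.4332, -0.0125]), array([ 0.4365, -0.0133]))
[-0.71  0.21  0.29  2.25 -0.05  0.59  1.3 ]
[0.57881815 0.11349241] -0.40421251842231504 0.07756926655558155
(array([ 0.0313, -0.0464,  0.0357]), array([ 4.979e-01,  5.290e-02, -2.000e-04]))
(array([ 0.1407, -0.0349,  0.0356]), array([ 4.979e-01,  5.290e-02, -2.000e-04]))
```

View pics/wrist10.png

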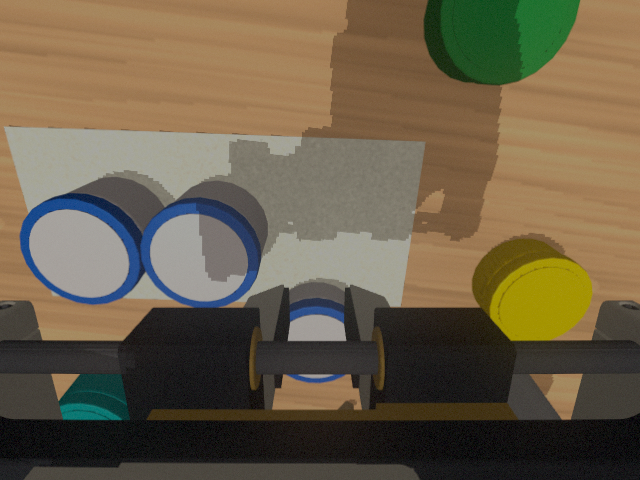

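Emit:
step_arm(rows=[[0.43,0,-0.008,0.006,0.1,0.01,0],[0.43,0.005,-0.016,0.012,0.2,0.02,0],[0.43,0.01,-0.024,0.018,0.3,0.03,0],[0.43,0.02,-0.032,0.024,0.4,0.043,0],[0.43,0.03,-0.046,0.036,0.498,0.053,0],[0.43,0.05,-0.044,0.036,0.498,0.053,0],[0.43,0.05,-0.044,0.036,0.498,0.053,0],[0.43,0.05,-0.044,0.036,0.498,0.053,0]])

```text
clock: 8.68
position: [0.4512, 0.166, 0.0569]
ee_rot: [-0.971, 1.32, 0.827]
force: [0.3, -0.8, -0.3]
width: 0.284
```

```bash
python3 - <<'E'
from h import *
from cell import status
st=status.observe(); print(tip(st),st["joints"].round(2))
T=np.array([.5072,.143]); A=world((-.06,0)); d=A-T; y=np.arctan2(d[1],d[0]); print(A,y,np.linalg.norm(d))
u=d/np.linalg.norm(d); p=T-.062*u
print(plan2(st,(*p,.012),y))
E
```

```text
[0.4487302  0.1671786  0.08324748] [-0.85  0.37  0.4   2.17 -0.11  0.57  0.78]
[0.57881815 0.11349241] -0.3908191707695406 0.07745874265090581
(array([0.0888, 0.0074, 0.0006]), array([-0.0122, -0.0063, -0.0026]))
```

Emit:
step_arm(rows=[[0.43,0.03,0.007,0,-0.01,0,0],[0.43,0.06,0.007,0,-0.01,0,0],[0.43,0.08,0.007,0,-0.01,0,0],[0.43,0.088,0.007,0,-0.01,0,0],[0.43,0.088,0.007,0,-0.01,0,0]])

```text
clock: 9.1
position: [0.4532, 0.1652, -0.013]
ee_rot: [-0.977, 1.315, 0.834]
force: [-0.2, -0.1, -0.3]
width: 0.284
```

```bash
python3 - <<'E'
from h import *
from cell import status
st=status.observe(); print(tip(st),st["force"],st["joints"].round(2))
T=np.array([.5072,.143]); A=world((-.06,0)); d=A-T; y=np.arctan2(d[1],d[0])
u=d/np.linalg.norm(d)
print(plan2(st,(*(A-.046*u),.012),y))
E
```

```text
[0.45075189 0.16638998 0.01337297] [-0.17487891 -0.07133671 -0.34142642] [-0.77  0.5   0.32  2.21 -0.18  0.39  0.84]
(array([ 0.0135, -0.115 ,  0.0005]), array([-0.0036, -0.0046, -0.0022]))
```

Emit:
step_arm(rows=[[0.43,0.001,-0.01,0,0,0,0],[0.43,0.002,-0.02,0,0,0,0],[0.43,0.003,-0.026,0,0,0,0],[0.43,0.004,-0.034,0,0,0,0],[0.43,0.005,-0.042,0,0,0,0],[0.43,0.006,-0.05,0,0,0,0],[0.43,0.007,-0.058,0,0,0,0],[0.43,0.008,-0.066,0,0,0,0],[0.43,0.009,-0.074,0,0,0,0],[0.43,0.01,-0.082,0,0,0,0],[0.43,0.011,-0.09,0,0,0,0],[0.43,0.012,-0.098,0,0,0,0]])

```text
clock: 10.1
position: [0.5274, 0.1357, -0.0137]
ee_rot: [-0.978, 1.312, 0.834]
force: [-2.8, 1.3, 2.0]
width: 0.284
```

```bash
python3 look.py 11 .5645 .119 side top; python3 - <<'E'
from h import *
from cell import status
st=status.observe()
M=R.from_rotvec(st["ee_rot"]).as_matrix(); u=-M[:2,1]; t=tip(st)[:2]+.046*u/np.linalg.norm(u); print("pred tub",t,hold(t),st["joints"].round(2))
E
```

```text
tip [0.5249 0.1368 0.0127] F [-2.82  1.31  2.05] clk 10.1 tiphold [-0.1079  0.0341]
side low (226, array([0.5738, 0.1006]), array([0.5656, 0.1185]))
side ta (793, array([0.4278, 0.0559]), array([0.4298, 0.0579]))
side tb (926, array([ 0.434 , -0.0172]), array([ 0.4362, -0.0146]))
top low (477, array([0.579, 0.11 ]), array([0.5672, 0.117 ]))
top ta (846, array([0.4292, 0.0574]), array([0.4302, 0.0566]))
top tb (896, array([ 0.4362, -0.014 ]), array([ 0.4366, -0.0134]))
pred tub [0.56842792 0.11865517] [-0.06908573  0.00721528] [-0.62  0.56  0.29  2.07 -0.18  0.46  0.96]
```

View pics/top11.png

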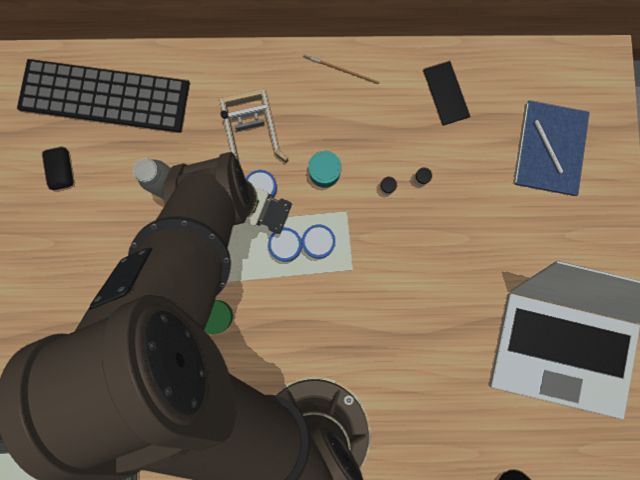

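View pics/side11.png

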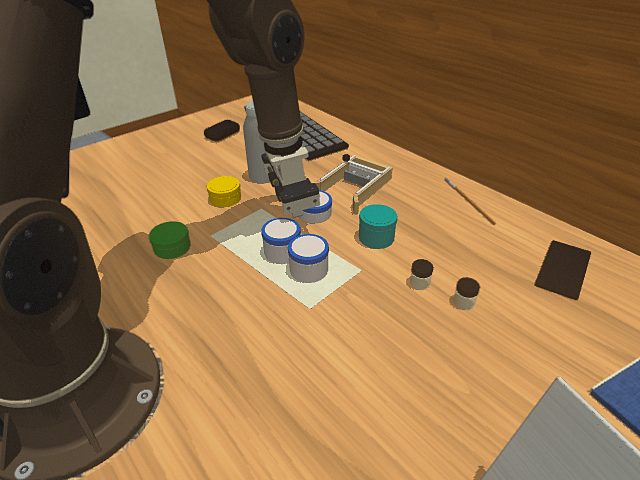

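```bash
python3 - <<'E'
from h import *
d=dict(np.load("top11.npz")); W=cloud(d)
for u,v in [(150,170),(160,190),(175,185),(185,185),(200,190),(230,170),(190,230),(175,170)]: print(u,v,W[v,u].round(3))
# arm points (in top view) nearest to flask axis
P=W.reshape(-1,3); r=np.hypot(P[:,0]-.5715,P[:,1]-.327)
m=(P[:,2]>.1)&(P[:,2]<1)&(r<.15)
for lo in np.arange(.035,.15,.01):
    s=P[m&(r>=lo)&(r<lo+.01)]
    if len(s): print(lo.round(3),len(s),s[:,2].min().round(3),s[:,2].max().round(3))
E
```

```text
150 170 [0.57  0.316 0.192]
160 190 [0.54  0.314 0.136]
175 185 [0.482 0.185 0.458]
185 185 [0.475 0.16  0.494]
200 190 [0.463 0.134 0.516]
230 170 [ 0.341 -0.02   1.126]
190 230 [0.4   0.12  0.614]
175 170 [0.513 0.196 0.421]
0.125 14 0.394 0.415
0.135 69 0.386 0.437
0.145 62 0.397 0.448
```

Clearance to the flask is ample (over 0.1 m). The tub is at about (-70,+7) mm in the holder frame. A further 12 mm along this heading puts it on the axis, then I'll back off, lift and measure.

Emit:
step_arm(rows=[[0.43,0.001,-0.005,0,0,0,0],[0.43,0.001,-0.009,0,0,0,0],[0.43,0.002,-0.013,0,0,0,0],[0.43,0.002,-0.016,0,0,0,0],[0.43,0.002,-0.016,0,0,0,0],[0.43,0.001,-0.006,0,0,0,0],[0.43,0,0.01,0,0,0,0],[0.43,-0.04,0.02,0,0,0,0],[0.43,-0.08,0.03,0,0,0,0],[0.43,-0.1,0.035,0,0,0,0],[0.43,-0.1,0.035,0,0,0,0]])

```text
clock: 11.12
position: [0.493, 0.1522, 0.0658]
ee_rot: [-0.978, 1.307, 0.836]
force: [0.3, -0.8, -0.3]
width: 0.285
```

```bash
python3 look.py 12 .579 .113 side top wrist
```

```text
tip [0.4904 0.1532 0.0922] F [ 0.31 -0.83 -0.27] clk 11.12 tiphold [-0.1382  0.0573]
side low (567, array([0.5757, 0.1105]), array([0.578 , 0.1134]))
side ta (796, array([0.4278, 0.0559]), array([0.4301, 0.0587]))
side tb (926, array([ 0.4338, -0.0173]), array([ 0.4353, -0.0151]))
top low (818, array([0.578 , 0.1118]), array([0.5785, 0.1125]))
top ta (846, array([0.4297, 0.0568]), array([0.4305, 0.056 ]))
top tb (895, array([ 0.4361, -0.0138]), array([ 0.4364, -0.0134]))
wrist low (3015, array([0.5825, 0.1147]), array([0.5775, 0.1152]))
wrist ta (15981, array([0.4282, 0.062 ]), array([0.4303, 0.0595]))
wrist tb (5731, array([0.4374, 0.007 ]), array([ 0.4347, -0.0104]))
```

View pics/top12.png

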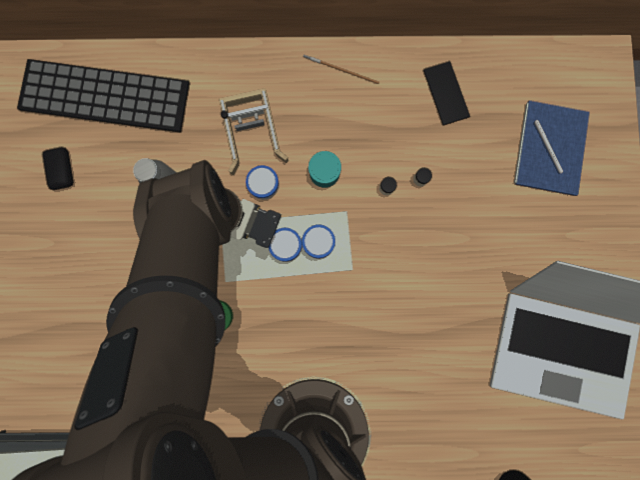

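The low tub is seen at px (262,181), on the bay's centre line, with no contact with the cheeks. In the holder frame it is at about (-60.6, -0.4) mm. Now I'll turn to the bay axis and get behind it.

```bash
python3 - <<'E'
from h import *
from cell import status
st=status.observe(); print(hold((.5783,.1128)),st["joints"].round(2))
h=hold((.5783,.1128)); p=world((h[0]-.066,h[1]))
for z in (.08,.012): print(p,plan2(st,(*p,z),HY))
E
```

```text
[-0.0606511  -0.00056918] [-0.75  0.4   0.37  2.09 -0.11  0.61  0.86]
[0.51374996 0.09904165] (array([ 0.0167, -0.0503, -0.0474]), array([-0.5727, -0.0619, -0.0017]))
[0.51374996 0.09904165] (array([ 0.1013, -0.0416, -0.0472]), array([-0.5727, -0.0619, -0.0017]))
```

Emit:
step_arm(rows=[[0.43,0,-0.008,-0.009,-0.1,-0.011,0],[0.43,0.003,-0.018,-0.018,-0.21,-0.023,0],[0.43,0.006,-0.028,-0.027,-0.32,-0.034,0],[0.43,0.01,-0.038,-0.037,-0.43,-0.046,0],[0.43,0.016,-0.05,-0.047,-0.54,-0.058,0],[0.43,0.025,-0.05,-0.047,-0.573,-0.062,-0.002],[0.43,0.03,-0.049,-0.047,-0.573,-0.062,-0.002],[0.43,0.03,-0.049,-0.047,-0.573,-0.062,-0.002]])

```text
clock: 11.93
position: [0.516, 0.0988, 0.0415]
ee_rot: [-1.397, 1.021, 1.286]
force: [0.2, 1.1, 0.6]
width: 0.281
```

```bash
python3 - <<'E'
from h import *
from cell import status
st=status.observe(); print(tip(st),hold(tip(st)),st["joints"].round(2))
h=hold((.5783,.1128)); p=world((h[0]-.066,h[1]))
for z in (.011,): print(p,plan2(st,(*p,z),HY))
E
```

```text
[0.51333583 0.09824912 0.06782311] [-0.12722134 -0.00125797] [-0.4   0.42  0.13  2.09 -0.09  0.53  1.57]
[0.51374996 0.09904165] (array([0.0707, 0.0064, 0.0009]), array([-0.0033, -0.0005, -0.0027]))
```

Emit:
step_arm(rows=[[0.43,0.03,0.003,0.001,-0.003,0,0],[0.43,0.055,0.006,0.001,-0.003,0,0],[0.43,0.07,0.0065,0.001,-0.003,0,0],[0.43,0.07,0.0065,0.001,-0.003,0,0],[0.43,0.07,0.0065,0.001,-0.003,0,0]])

```text
clock: 12.35
position: [0.5171, 0.1008, -0.0135]
ee_rot: [-1.402, 1.017, 1.289]
force: [0.8, 1.0, -0.0]
width: 0.285
```

```bash
python3 - <<'E'
from h import *
from cell import status
st=status.observe(); print(tip(st),hold(tip(st)),st["force"],st["joints"].round(2))
for x in (-.106,-.06,-.02): print(plan2(st,(*world((x,0)),.012),HY))
E
```

```text
[0.51438562 0.1002591  0.01285701] [-0.12577562  0.00048902] [ 0.81643508  0.95800691 -0.02541319] [-0.38  0.52  0.1   2.13 -0.11  0.4   1.59]
(array([ 0.0036, -0.0245, -0.0007]), array([ 0.0023, -0.0004, -0.0015]))
(array([ 0.0095, -0.0817, -0.0008]), array([ 0.0023, -0.0004, -0.0015]))
(array([ 0.0147, -0.1315, -0.0009]), array([ 0.0023, -0.0004, -0.0015]))
```

Emit:
step_arm(rows=[[0.43,0.001,-0.01,0,0,0,0],[0.43,0.002,-0.017,0,0,0,0],[0.43,0.003,-0.023,0,0,0,0],[0.43,0.004,-0.029,0,0,0,0],[0.43,0.0045,-0.035,-0.001,0,0,0],[0.43,0.005,-0.041,-0.001,0,0,0],[0.43,0.006,-0.047,-0.001,0,0,0],[0.43,0.0065,-0.053,-0.001,0,0,0],[0.43,0.007,-0.059,-0.001,0,0,0],[0.43,0.008,-0.065,-0.001,0,0,0],[0.43,0.0085,-0.07,-0.001,0,0,0],[0.43,0.0085,-0.075,-0.001,0,0,0]])

```text
clock: 13.35
position: [0.5776, 0.1123, -0.0135]
ee_rot: [-1.403, 1.015, 1.287]
force: [-1.2, 0.6, -0.8]
width: 0.29
```

```bash
python3 look.py 13 .623 .1225 side top
```

```text
tip [0.5749 0.1118 0.0129] F [-1.25  0.57 -0.78] clk 13.35 tiphold [-0.0642 -0.0009]
side low None
side ta (801, array([0.4278, 0.0558]), array([0.4296, 0.0583]))
side tb (929, array([ 0.4338, -0.0172]), array([ 0.4356, -0.015 ]))
top low None
top ta (659, array([0.4274, 0.0504]), array([0.4301, 0.0541]))
top tb (897, array([ 0.4361, -0.0139]), array([ 0.4364, -0.0133]))
```

View pics/side13.png

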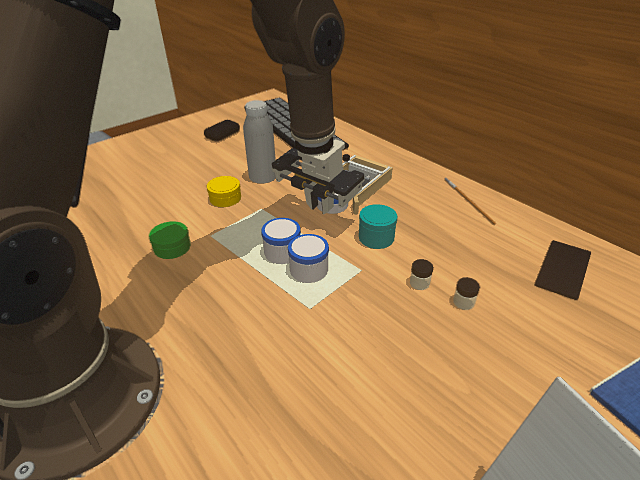

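View pics/top13.png

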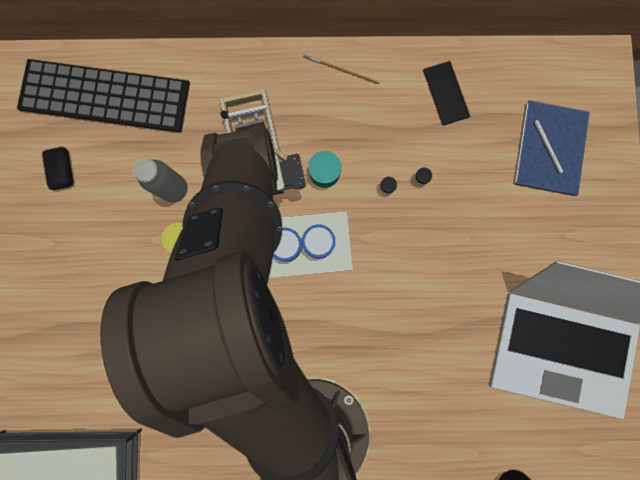

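The tub is passing the mouth and the hand clears the turquoise tub and the holder. I'll push on to just before the earliest possible pad contact.

Emit:
step_arm(rows=[[0.43,0.001,-0.006,0.001,0,0,0],[0.43,0.0015,-0.012,0.001,0,0,0],[0.43,0.002,-0.018,0.001,0,0,0],[0.43,0.0025,-0.024,0.001,0,0,0],[0.43,0.003,-0.029,0.001,0,0,0],[0.43,0.0035,-0.034,0.001,0,0,0],[0.43,0.004,-0.039,0.001,0,0,0],[0.43,0.0045,-0.043,0.001,0,0,0],[0.43,0.005,-0.046,0.001,0,0,0]])

```text
clock: 14.2
position: [0.6136, 0.1209, -0.0134]
ee_rot: [-1.403, 1.015, 1.287]
force: [-1.1, 0.4, 0.3]
width: 0.284
```

```bash
cat > f.py <<'E'
from h import *
from cell import status
st=status.observe(); f=st["force"]; c,s=np.cos(HY),np.sin(HY)
print("clk",round(st["clock"],2),"tip",hold(tip(st)).round(4),tip(st)[2].round(4),"Fx",round(f[0]*c+f[1]*s,2),"Fy",round(-f[0]*s+f[1]*c,2),"Fz",round(f[2],2))
E
python3 f.py; python3 look.py 14 .66 .13 side
```

```text
clk 14.2 tip [-0.0272  0.    ] 0.0129 Fx -0.97 Fy 0.56 Fz 0.26
tip [0.6109 0.1203 0.0129] F [-1.06  0.35  0.26] clk 14.2 tiphold [-0.0272  0.    ]
side low None
side ta (800, array([0.4278, 0.056 ]), array([0.4301, 0.058 ]))
side tb (921, array([ 0.4339, -0.0172]), array([ 0.4359, -0.0148]))
```

View pics/side14.png

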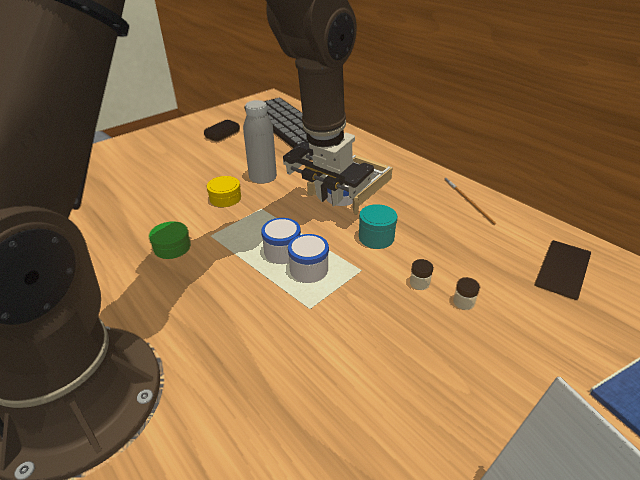

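Emit:
step_arm(rows=[[0.43,0.0003,-0.0025,0,0,0,0],[0.43,0.0005,-0.005,0,0,0,0],[0.43,0.0008,-0.0075,0,0,0,0],[0.43,0.001,-0.01,0,0,0,0]])

```text
clock: 14.58
position: [0.6212, 0.1226, -0.0134]
ee_rot: [-1.403, 1.015, 1.287]
force: [-0.4, -0.6, -0.1]
width: 0.282
```

Emit:
step_arm(rows=[[0.43,0.0002,-0.002,0,0,0,0],[0.43,0.0004,-0.004,0,0,0,0],[0.43,0.0004,-0.004,0,0,0,0]])

```text
clock: 14.83
position: [0.6246, 0.1233, -0.0133]
ee_rot: [-1.403, 1.015, 1.287]
force: [-0.3, -0.0, 0.2]
width: 0.287
```

```bash
python3 f.py
```

```text
clk 14.83 tip [-0.0159  0.0001] 0.013 Fx -0.29 Fy 0.02 Fz 0.21
```

Tub centre is now at about x = 30 mm with no pad force. I'll go on in 2 mm steps.

Emit:
step_arm(rows=[[0.43,0.0001,-0.0012,0,0,0,0],[0.43,0.0002,-0.0025,0,0,0,0]])

```text
clock: 15.0
position: [0.6261, 0.1236, -0.0134]
ee_rot: [-1.403, 1.015, 1.287]
force: [-1.0, -0.9, -0.0]
width: 0.285
```

Emit:
step_arm(rows=[[0.43,0.0001,-0.0012,0,0,0,0],[0.43,0.0003,-0.0025,0,0,0,0]])

```text
clock: 15.17
position: [0.6282, 0.1241, -0.0134]
ee_rot: [-1.403, 1.015, 1.287]
force: [-2.1, -0.9, 0.4]
width: 0.283
```

Emit:
step_arm(rows=[[0.43,0.0001,-0.0012,0,0,0,0],[0.43,0.0003,-0.0025,0,0,0,0]])

```text
clock: 15.33
position: [0.6302, 0.1245, -0.0134]
ee_rot: [-1.403, 1.015, 1.287]
force: [-1.5, -0.0, 0.4]
width: 0.287
```

```bash
python3 f.py
```

```text
clk 15.33 tip [-0.0102  0.0001] 0.013 Fx -1.43 Fy 0.26 Fz 0.36
```

Emit:
step_arm(rows=[[0.43,0.0001,-0.001,0,0,0,0],[0.43,0.0002,-0.002,0,0,0,0]])

```text
clock: 15.5
position: [0.6318, 0.1248, -0.0133]
ee_rot: [-1.403, 1.015, 1.287]
force: [-0.4, -1.3, -0.4]
width: 0.287
```

Emit:
step_arm(rows=[[0.43,0.0001,-0.001,0,0,0,0],[0.43,0.0002,-0.002,0,0,0,0]])

```text
clock: 15.67
position: [0.6333, 0.1252, -0.0134]
ee_rot: [-1.403, 1.015, 1.287]
force: [-1.5, 0.1, -0.6]
width: 0.282
```

Emit:
step_arm(rows=[[0.43,0.0001,-0.001,0,0,0,0],[0.43,0.0002,-0.002,0,0,0,0]])

```text
clock: 15.83
position: [0.6349, 0.1255, -0.0134]
ee_rot: [-1.403, 1.015, 1.287]
force: [-0.5, -0.3, -0.7]
width: 0.284
```

```bash
python3 f.py
```

```text
clk 15.83 tip [-0.0054  0.0001] 0.013 Fx -0.56 Fy -0.22 Fz -0.69
```

Emit:
step_arm(rows=[[0.43,0.0001,-0.001,0,0,0,0],[0.43,0.0002,-0.002,0,0,0,0]])

```text
clock: 16.0
position: [0.6365, 0.1258, -0.0134]
ee_rot: [-1.403, 1.015, 1.287]
force: [-1.0, -0.2, -0.1]
width: 0.285
```

Emit:
step_arm(rows=[[0.43,0.0001,-0.001,0,0,0,0],[0.43,0.0002,-0.002,0,0,0,0]])

```text
clock: 16.17
position: [0.638, 0.1262, -0.0134]
ee_rot: [-1.403, 1.015, 1.287]
force: [-2.3, 1.0, 0.6]
width: 0.284
```

```bash
python3 f.py
```

```text
clk 16.17 tip [-0.0023  0.0001] 0.013 Fx -2.02 Fy 1.41 Fz 0.58
```

Emit:
step_arm(rows=[[0.43,0.0001,-0.0008,0,0,0,0],[0.43,0.0002,-0.0015,0,0,0,0]])

```text
clock: 16.33
position: [0.6387, 0.1263, -0.0135]
ee_rot: [-1.402, 1.016, 1.288]
force: [-2.9, 0.1, 1.7]
width: 0.284
```

Emit:
step_arm(rows=[[0.43,0.0001,-0.0008,0,0,0,0],[0.43,0.0002,-0.0015,0,0,0,0]])

```text
clock: 16.5
position: [0.6395, 0.1265, -0.0136]
ee_rot: [-1.402, 1.016, 1.288]
force: [-5.9, -1.7, 4.0]
width: 0.282
```

```bash
python3 f.py
```

```text
clk 16.5 tip [-0.0007  0.0001] 0.0128 Fx -6.1 Fy -0.48 Fz 3.98
```

Contact: the force is rising, and the pad starts at tip x≈-2 mm, which puts the tub centre at about 44 mm. The tool also presses down slightly, so I'll drop the downward component and continue gently.

Emit:
step_arm(rows=[[0.43,-0.0004,-0.0006,0,0,0,0],[0.43,-0.0006,-0.0012,0,0,0,0],[0.43,-0.0006,-0.0012,0,0,0,0]])

```text
clock: 16.75
position: [0.6404, 0.1267, -0.0132]
ee_rot: [-1.402, 1.017, 1.288]
force: [-5.0, -1.5, -0.8]
width: 0.285
```

```bash
python3 f.py
```

```text
clk 16.75 tip [0.0003 0.0001] 0.0131 Fx -5.18 Fy -0.41 Fz -0.81
```

Emit:
step_arm(rows=[[0.43,0,-0.0008,0,0,0,0],[0.43,0,-0.0015,0,0,0,0],[0.43,0,-0.0015,0,0,0,0]])

```text
clock: 17.0
position: [0.6413, 0.1269, -0.0133]
ee_rot: [-1.402, 1.017, 1.289]
force: [-5.9, -1.4, -1.0]
width: 0.286
```

```bash
python3 f.py
```

```text
clk 17.0 tip [0.0012 0.0001] 0.0131 Fx -6.02 Fy -0.16 Fz -1.03
```

Emit:
step_arm(rows=[[0.43,0,-0.0008,0,0,0,0],[0.43,0,-0.0018,0,0,0,0],[0.43,0,-0.0018,0,0,0,0]])

```text
clock: 17.25
position: [0.6421, 0.127, -0.0133]
ee_rot: [-1.401, 1.018, 1.29]
force: [-6.6, -1.8, -0.3]
width: 0.288
```

```bash
python3 f.py
```

```text
clk 17.25 tip [0.002  0.0001] 0.013 Fx -6.87 Fy -0.37 Fz -0.28
```

Emit:
step_arm(rows=[[0.43,0,-0.0008,0,0,0,0],[0.43,0,-0.0018,0,0,0,0],[0.43,0,-0.0022,0,0,0,0],[0.43,0,-0.0022,0,0,0,0]])

```text
clock: 17.58
position: [0.6429, 0.1272, -0.0134]
ee_rot: [-1.401, 1.019, 1.291]
force: [-10.0, -2.1, 1.8]
width: 0.284
```

```bash
python3 f.py
```

```text
clk 17.58 tip [0.0029 0.0001] 0.013 Fx -10.19 Fy 0.04 Fz 1.81
```

Total is about 10 N. Less 1.5–2.5 N of desk friction, that leaves roughly 8 N on the pad, matching a 5.2 mm deflection. I'll hold it for a moment.

Emit:
step_arm(rows=[[0.43,0,0,0,0,0,0],[0.43,0,0,0,0,0,0],[0.43,0,0,0,0,0,0],[0.43,0,0,0,0,0,0],[0.43,0,0,0,0,0,0],[0.43,0,0,0,0,0,0],[0.43,0,0,0,0,0,0],[0.43,0,0,0,0,0,0],[0.43,0,0,0,0,0,0],[0.43,0,0,0,0,0,0]])

```text
clock: 18.42
position: [0.6429, 0.1272, -0.0134]
ee_rot: [-1.401, 1.019, 1.291]
force: [-9.5, -1.2, 1.7]
width: 0.287
```

```bash
python3 f.py
```

```text
clk 18.42 tip [0.0029 0.0001] 0.013 Fx -9.54 Fy 0.84 Fz 1.7
```

Held for over 0.8 s. Now I'll let go slowly, back out, then up.

Emit:
step_arm(rows=[[0.43,0,0.001,0,0,0,0],[0.43,0,0.003,0,0,0,0],[0.43,0,0.005,0,0,0,0],[0.43,0,0.008,0,0,0,0],[0.43,0,0.012,0,0,0,0],[0.43,-0.002,0.02,0,0,0,0],[0.43,-0.004,0.03,0,0,0,0],[0.43,-0.006,0.04,0,0,0,0],[0.43,-0.006,0.05,0,0,0,0],[0.43,-0.006,0.05,0,0,0,0]])

```text
clock: 19.25
position: [0.6041, 0.1188, -0.0118]
ee_rot: [-1.402, 1.016, 1.288]
force: [-0.3, -0.6, -1.1]
width: 0.288
```

Emit:
step_arm(rows=[[0.43,-0.03,0.01,0,0,0,0],[0.43,-0.07,0.03,0,0,0,0],[0.43,-0.11,0.06,0,0,0,0],[0.43,-0.15,0.1,0,0,0,0],[0.43,-0.18,0.14,0,0,0,0],[0.43,-0.2,0.18,0,0,0,0],[0.43,-0.2,0.2,0,0,0,0],[0.43,-0.2,0.2,0,0,0,0]])

```text
clock: 19.92
position: [0.4307, 0.0815, 0.1311]
ee_rot: [-1.402, 1.015, 1.288]
force: [-1.0, -0.1, -0.6]
width: 0.286
```

```bash
python3 f.py; python3 look.py 15 .68 .135 side top wrist; python3 - <<'E'
from h import *
for n in("top","side"):
    d=dict(np.load(n+"15.npz")); r=disc(cloud(d),(.68,.135),.04,tol=.003); print(n,r,hold(r[2]) if r else None)
    W=cloud(d)
    for nm,c,z,rr in [("jar_a",(.564,-.1775),.045,.019),("jar_b",(.584,-.261),.045,.019)]:
        for tag in ("0","15"):
            P=cloud(dict(np.load(n+tag+".npz"))).reshape(-1,3); q=P[(abs(P[:,2]-z)<.004)&(np.hypot(P[:,0]-c[0],P[:,1]-c[1])<.025)]
            print(n,nm,tag,q.mean(0).round(4))
    for tag in ("0","15"):
        P=cloud(dict(np.load(n+tag+".npz"))).reshape(-1,3); q=P[(abs(P[:,2]-.188)<.006)&(np.hypot(P[:,0]-.57,P[:,1]-.325)<.04)]; print(n,"flask",tag,q.mean(0).round(4))
a=cv2.imread("pics/top15.png")[70:290,130:350];b=cv2.imread("pics/side15.png")[110:290,220:420]
cv2.imwrite("pics/z15.png",np.hstack([cv2.resize(a,(400,400)),cv2.resize(b,(400,400))]))
E
```

```text
clk 19.92 tip [-0.2143 -0.0005] 0.1575 Fx -0.99 Fy 0.14 Fz -0.59
tip [0.428  0.0809 0.1575] F [-0.99 -0.07 -0.59] clk 19.92 tiphold [-0.2143 -0.0005]
side low (474, array([0.676 , 0.1315]), array([0.6787, 0.1337]))
side ta (793, array([0.4278, 0.0561]), array([0.4301, 0.0582]))
side tb (925, array([ 0.4339, -0.0172]), array([ 0.4358, -0.0147]))
top low (803, array([0.6787, 0.1325]), array([0.6789, 0.133 ]))
top ta None
top tb (506, array([ 0.4334, -0.027 ]), array([ 0.437 , -0.0143]))
wrist low None
wrist ta (8580, array([0.424 , 0.0577]), array([0.4265, 0.0579]))
wrist tb (8858, array([ 0.4299, -0.0149]), array([ 0.4321, -0.0143]))
top (691, array([0.6794, 0.1323]), array([0.6791, 0.133 ])) [ 0.04214531 -0.00182572]
top jar_a 0 [ 0.5663 -0.1779  0.0449]
top jar_a 15 [ 0.5661 -0.178   0.0447]
top jar_b 0 [ 0.5869 -0.2595  0.0452]
top jar_b 15 [ 0.5871 -0.2595  0.0451]
top flask 0 [0.5712 0.3266 0.1888]
top flask 15 [0.5712 0.3266 0.1889]
side (446, array([0.6768, 0.1324]), array([0.6783, 0.1338])) [ 0.04152965 -0.00087652]
side jar_a 0 [ 0.5648 -0.1797  0.0445]
side jar_a 15 [ 0.5648 -0.1797  0.0445]
side jar_b 0 [ 0.5854 -0.2613  0.0447]
side jar_b 15 [ 0.5855 -0.2611  0.0445]
side flask 0 [0.5672 0.3217 0.1878]
side flask 15 [nan nan nan]<stdin>:10: RuntimeWarning: Mean of empty slice.
  ret = um.true_divide(
```

View pics/z15.png

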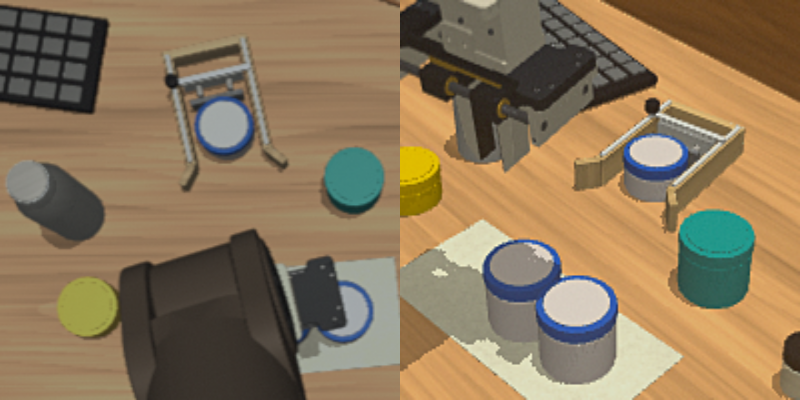

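The picture shows the low tub upright inside the bay against the pad (left crop px 225,127). It is at about (42,-1) mm in the holder frame, and the tall tubs, flask and jars are unmoved. The arm is clear, so I'm handing in.

Emit:
step_arm(rows=[[0.43,0,0,0,0,0,0],[0.43,0,0,0,0,0,0],[0.43,0,0,0,0,0,0],[0.43,0,0,0,0,0,0]])

```text
clock: 20.4
position: [0.4344, 0.0823, 0.1301]
ee_rot: [-1.403, 1.016, 1.288]
force: [-0.4, -0.2, 0.1]
width: 0.285
```

```bash
python3 f.py; python3 -c "
from cell import arm
print(arm.sign_off())"
```

```text
clk 20.4 tip [-0.2105 -0.0004] 0.1565 Fx -0.42 Fy -0.12 Fz 0.12
the job is handed in; nothing more can be done
None
```

The low tub is in the bay against the pad, released, and the job was handed in at 20.4 s. One early mishap, described below, might count against it.

**What I did:** I pushed the low tub, the left one of the row, out with both fingertips cradling it. I then moved it onto the bay's centre line and slid it in. The pad was felt with the tub's centre about 44 mm in. I pressed to about 9.5–10 N at the wrist, which I estimate at 7.5–8 N on the pad after desk friction. I held that for about 0.8 s and backed off slowly.

**Last checks:**
- **Low tub:** it is upright in the bay, about 42 mm in and within 2 mm of the middle line in both fixed cameras.
- **Tall tubs:** one is unmoved to within about 1–3 mm, which is camera noise. The other was hidden from the top camera at the end, but the side camera showed it in place.
- **Jars and flask:** the jars are unmoved in both cameras. The flask is unmoved from the top; the side camera gave no reading for it at the end.
- **Arm:** it stands clear and reads almost no force.

**What went wrong:** the fingers really end about 27 mm short of the reported tool point. Because of that, my first approach set the fingertips down on the low tub's lid with about 86 N upwards and 38 N backwards at the wrist. That is under the 120 N wrist limit, and I read it as finger contact rather than the gripper's body. No tub shifted, and I corrected for the offset afterwards.

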